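Load the microscope tray and light it for checking

ROBOT

A 7-joint arm with a two-finger parallel gripper is mounted at the origin on the work surface. World frame = base frame: x ahead of the robot, y to its left, z up, the work surface at z = 0. Lengths are in m, angles in rad, forces in N, time in s.
With the tool pointing down it reaches from about 0.425 to 0.925 m from the base axis. Payload 6.8 kg.
Tool frame: the origin (TCP) lies midway between the tips of the shut fingers; the grasp point (between the pads) lies 19 mm behind it; x points along the fingers, y is the direction in which the jaws open and shut, and the axes are right-handed (so a half turn about x gives the same grasp; the last joint's range is limited). The gripper opens to 85 mm and grips with 20 to 120 N. Pads are 22 mm wide; open, the fingers measure 114 mm over their backs; the gripper's body (76 mm by 85 mm) begins 54 mm behind the grasp point. The pads swing forward as they close: fully open they stand 13 mm farther back than shut.
Start: joints at [1.224, 0.477, 0.022, 1.555, -0.011, 1.109, -0.083], TCP at [0.16, -0.656, 0.231] pointing down, gripper open.
Joint ranges: [-2.96, 2.96], [-0.34, 2.1], [-1.41, 1.46], [0.24, 2.44], [-1.37, 4.51], [0.17, 1.92], [-2.96, 2.96]. Speed limits (rad/s): [2.39, 2.39, 3.14, 3.14, 3.14, 3.14, 3.14].

INTERFACE

Orientations are given as a rotation vector (axis times angle).
In Python, from bench import r gives the robot as it stands.
- The arm moves only by the tool carry_out, never from a script. Its argument "targets" is one flat list of numbers, 7 for each row, row after row: the finger opening in m, from 0 to 0.0854, then the shift along the tool's x, y, z in m, then the turn, a rotation vector about the tool's x, y, z in units of 5 degrees (1.0 is 5 degrees). A call has 1 to 12 rows; each row is the pose to reach, as a shift and turn from the pose measured when the call began, along the tool's axes at that moment; what a row does not reach only later rows make up. A row lasts 1/8 s, in which the tool goes at most 62.5 mm and 10.7 degrees, less where a joint would pass 70% of its speed; a pose out of reach is approached as far as the arm can. A call with a gripper value outside its range is refused whole. The fingers move at their own pace and stop on an object; "squeeze" is the grip in N (left out, the last holds). Time passes only in rows, so rows that repeat a pose let the fingers close. It gives the time, the measured TCP pose, the force and the opening at its end, in the units of the state.
- r.get_obs(): the state, without advancing time (a new reading comes with each control period).
- r.grab_frame(name): name is "scene" or "top" or "wrist"; returns the picture (384x512x3 uint8, blue, green, red); there is no depth.
- r.camera_info(name): a dict with "fx", "fy", "cx", "cy" (pixels), "D" ([k1, k2, p1, p2, k3] as OpenCV has them; the pictures are not rectified), "xyz" and "orientation" of the camera in the world. Camera axes: x right, y up, looking along -z (the intrinsics and any distortion apply to the point x, -y, -z); pixel columns grow to the right and rows downward; lengths in m; the calibration is good to about 2 mm. A picture is of the moment at which its call begins: read the wrist's pose just before it. camera_info takes no time and is no camera call; for the wrist camera it gives the pose at the moment of the call.
- r.hand_in(): hands the job in, once; it reports no verdict.
The state is a dict: "clock": time; "joints": joint angles; "qvel": joint speeds; "tau": joint torques, N m; "tcp_pos": TCP position; "orientation": TCP orientation; "contact_force": force on the tool from outside, world axes, zero at the start; "moment": the same for the moment, N m; "grip_width": finger opening in m.
Only numpy, scipy, OpenCV 4.12 (cv2) and the standard library are available. Lean on these libraries where they do the work, as an engineer would, in place of code of your own. Each camera call takes 0.05 s, during which the arm holds its last target. There are 200 camera calls.

TASK

Get the steel microscope tray ready for checking: lift its lid off by the knob and set it down flat, knob up, in the middle of the cork mat, then lay every slide box on the bench flat in a channel of its own in the tray, and after them lay both long filter sliders across the top, each in its own pair of notches. Finally swing the lamp by its upright grip until the lamp head stands over the middle of the tray, and let go. Do not disturb the mug, the oil bottle or the stack of dishes.

Things in the scene. Friction and masses are not known exactly. Their poses are not given: they have to be found in the camera images.
- tray: Fixed open steel tray, 122 (x) x 204 (y) x 55 mm high. Origin: centre of underside, on the bench. Inner floor at z 6 mm, with three channels along x. End walls at x +-51 to +-61 mm, top z 38. Side walls at y +-86 to +-102 mm, top z 55; in each, two notches open above, x 13 to 51 and -51 to -13 mm, bottom at z 43 mm.
- channel0 (a point): Centre of channel 0 on the tray's inner floor (tray frame x 0, y -52 mm, z 6 mm). The channel runs along the tray's x, 102 mm long between the end walls and 34 mm wide between two guide strips 4 mm wide and 8 mm high; it takes one slide box lying flat lengthwise. Any box may go in any channel. Axes as the tray's.
- channel1 (a point): Centre of channel 1 on the tray's inner floor (tray frame x 0, y 0 mm, z 6 mm). The channel runs along the tray's x, 102 mm long between the end walls and 34 mm wide between two guide strips 4 mm wide and 8 mm high; it takes one slide box lying flat lengthwise. Any box may go in any channel. Axes as the tray's.
- channel2 (a point): Centre of channel 2 on the tray's inner floor (tray frame x 0, y 52 mm, z 6 mm). The channel runs along the tray's x, 102 mm long between the end walls and 34 mm wide between two guide strips 4 mm wide and 8 mm high; it takes one slide box lying flat lengthwise. Any box may go in any channel. Axes as the tray's.
- rest0 (a point): Centre of slider place 0, midway between two facing notches (tray frame x -32 mm, y 0, z 43 mm, the height of the notch bottoms, where the underside of a laid slider is). The slider lies along the tray's y, with its ends in the notches (38 mm wide), above the slide boxes (tab tops at z = 41 mm). Either slider, either way round. Axes as the tray's.
- rest1 (a point): Centre of slider place 1, midway between two facing notches (tray frame x 32 mm, y 0, z 43 mm, the height of the notch bottoms, where the underside of a laid slider is). The slider lies along the tray's y, with its ends in the notches (38 mm wide), above the slide boxes (tab tops at z = 41 mm). Either slider, either way round. Axes as the tray's.
- lid: Loose flat aluminium lid, 132 (x) x 212 (y) x 4 mm, 0.3 kg, at first lying on the tray, its underside at tray z = 55 mm. Black upright cylindrical knob in its middle, 26 mm diameter, from 4 to 34 mm above the underside. Origin: centre of the underside; z up through the knob.
- mat: Cork mat fixed on the bench to the robot's left (+y), 170 (x) x 240 (y) x 3 mm thick. Origin: centre of its underside, on the bench. The lid is to lie on it, any yaw.
- box0: White plastic slide box, 90 (x) x 26 (y) x 20 mm high, with an upright grip tab in the middle of its top, 30 (x) x 14 (y) mm, from z 20 to 35 mm (can be gripped along x or y); about 60 g, flat on the bench to the robot's right (-y). Origin: centre of the underside; x along its length. Two or three of the three boxes are present (None all along = absent).
- box1: White plastic slide box, 90 (x) x 26 (y) x 20 mm high, with an upright grip tab in the middle of its top, 30 (x) x 14 (y) mm, from z 20 to 35 mm (can be gripped along x or y); about 60 g, flat on the bench to the robot's right (-y). Origin: centre of the underside; x along its length. Two or three of the three boxes are present (None all along = absent).
- box2: White plastic slide box, 90 (x) x 26 (y) x 20 mm high, with an upright grip tab in the middle of its top, 30 (x) x 14 (y) mm, from z 20 to 35 mm (can be gripped along x or y); about 60 g, flat on the bench to the robot's right (-y). Origin: centre of the underside; x along its length. Two or three of the three boxes are present (None all along = absent).
- slider0: Black filter slider, a flat bar 196 (x) x 30 (y) x 12 mm with two round windows and a steel end, and an upright grip tab in the middle of its top, 40 (x) x 16 (y) mm, from z 12 to 27 mm (can be gripped along x or y); about 110 g, flat on the bench to the robot's right. Origin: centre of the underside; x along its length.
- slider1: Black filter slider, a flat bar 196 (x) x 30 (y) x 12 mm with two round windows and a steel end, and an upright grip tab in the middle of its top, 40 (x) x 16 (y) mm, from z 12 to 27 mm (can be gripped along x or y); about 110 g, flat on the bench to the robot's right. Origin: centre of the underside; x along its length.
- lamp: Fixed foot (100 mm diameter, 16 mm high) and upright pillar (18 mm diameter, up to z = 216 mm) of the bench lamp, beyond the tray. Origin: centre of the foot's underside, on the vertical axis about which the lamp arm swings.
- lamp_arm (a joint): Swing angle of the lamp arm about the pillar, rad. At 0 the arm points along the lamp foot's -x (roughly to the robot); positive swings the head to the robot's left (+y). Range -1.2 to 1.5; starts 0.9 to 1.15. It stays where it is released; friction torque about 0.8 N m (about 4 N at the head).  The angle wanted differs from start to start.
- lamp_grip (a point): Point on the upright black grip pin (18 mm diameter, from z = 198 to 258 mm) that stands on the lamp head, on the head's own vertical axis, at z = 238 mm, 220 mm from the pillar's axis. The white head below is 90 mm in diameter, z = 168 to 198 mm; the arm, 22 mm wide, z = 198 to 212 mm, runs from the pin to the pillar.
- mug: White mug, 76 mm diameter, 90 mm high; bystander. Origin: centre of underside.
- oil: Small amber oil bottle, 40 mm diameter, 85 mm high; bystander. Origin: centre of underside.
- dishes: Stack of clear dishes, 90 mm diameter, 44 mm high; bystander. Origin: centre of underside.
Not all that is in view belongs to the job. Leave any purple look-alike of the slider0 alone.

How it is judged:
On the way, in this order (a step that is already met when the one before it is completed fails the run):
1. The lid lies flat, knob up and released, in the middle of the cork mat (horizontal distance between lid and mat below 0.04 m and height (world z) of lid below 0.009 m and angle between lid's own z axis and vertical below 0.06 rad and contact force between the fingers and lid below 0.1 N and linear speed of lid below 0.03 m/s), for 0.2 s.
2. Every slide box present lies in a channel of the tray ((horizontal distance between box0 and channel0 below 0.012 m or horizontal distance between box0 and channel1 below 0.012 m or horizontal distance between box0 and channel2 below 0.012 m) and z of each of box0, box1, box2 in the frame of tray below 0.0105 m and angle between the x axis of each of box0, box1, box2 and the x axis of tray, either way round below 0.12 rad and angle between each of box0, box1, box2's own z axis and vertical below 0.1 rad and linear speed of each of box0, box1, box2 below 0.03 m/s and (horizontal distance between box1 and channel0 below 0.012 m or horizontal distance between box1 and channel1 below 0.012 m or horizontal distance between box1 and channel2 below 0.012 m) and (horizontal distance between box2 and channel0 below 0.012 m or horizontal distance between box2 and channel1 below 0.012 m or horizontal distance between box2 and channel2 below 0.012 m)), for 0.2 s.
3. Both filter sliders lie in their notches across the tray ((horizontal distance between slider0 and rest0 below 0.012 m or horizontal distance between slider0 and rest1 below 0.012 m) and z of slider0 in the frame of tray between 0.038 and 0.0475 m and angle between the x axis of each of slider0, slider1 and the y axis of tray, either way round below 0.1 rad and angle between each of slider0, slider1's own z axis and vertical below 0.1 rad and linear speed of each of slider0, slider1 below 0.03 m/s and (horizontal distance between slider1 and rest0 below 0.012 m or horizontal distance between slider1 and rest1 below 0.012 m) and z of slider1 in the frame of tray between 0.038 and 0.0475 m), for 0.2 s.
4. The lamp head is over the middle of the tray and released (horizontal distance between lamp_grip and tray below 0.025 m and velocity of joint lamp_arm between -0.05 and 0.05 rad/s and contact force between the fingers and lamp_arm below 0.1 N), for 0.2 s.
At the end, for the whole second after the job is handed in: Lid flat, knob up, within 40 mm of the mat's centre; each slide box present flat on the tray floor within 12 mm of a channel's centre; both sliders level in the notches within 12 mm of a slider place; lamp grip within 25 mm of the tray's centre seen from above; all released and at rest (all of step 1 and all of step 2 and all of step 3 and all of step 4); the robot touches nothing.
It fails at once if the mug is disturbed (moved over 40 mm or tipped) (distance of mug from where it was at the start of the episode above 0.04 m or angle between mug's own z axis and vertical above 0.4 rad).
It fails at once if the oil is disturbed (moved over 40 mm or tipped) (distance of oil from where it was at the start of the episode above 0.04 m or angle between oil's own z axis and vertical above 0.4 rad).
It fails at once if the dishes is disturbed (moved over 40 mm or tipped) (distance of dishes from where it was at the start of the episode above 0.04 m or angle between dishes's own z axis and vertical above 0.4 rad).
Of box0, box1, box2 only 2 to 3 are there at a start; the rules pass over those that are not, and their reading is None.
At some moment in a run one of box0, box1, box2, slider0, slider1 may be knocked a few centimetres aside while the robot is not near it.
Once in a run the grip may slacken for a moment while it holds something.
It also fails if it takes over 208 s, if anything falls off the work surface, if the arm or the gripper's body presses on something with over 40 N, if the wrist force passes 120 N, or if a joint passes its speed limit or range.

## Working session

There is one attempt and no reset: what is moved stays moved. The work goes in short steps, Python scripts to look and compute and a tool call to move; the robot and the scene stay as the last step left them, time stands still between calls to the robot, and variables do not carry over. Pictures are saved under pics/ and viewed, about 12 in all and at most 16, crops included, and the job is handed in when it is done.

Besides the shell and the picture viewer there is one more tool, called after ">>>" as a command line: name --argument value ..., lists and objects as JSON in quotes. carry_out: Moves the arm, as the interface text tells. Its arguments: {"type":"object","properties":{"targets":{"type":"array","items":{"type":"number"}},"squeeze":{"type":"number"}},"required":["targets"]}

```bash
ls; mkdir -p pics
python3 - <<'E'
from bench import r
import cv2
for n in("scene","top","wrist"):
    print(n,r.camera_info(n)); cv2.imwrite(f"pics/{n}0.png",r.grab_frame(n))
print(r.get_obs())
E
```

```text
pics
scene {'fx': 397.6907888023503, 'fy': 397.6907888023503, 'cx': 254.40042499827464, 'cy': 190.68851192790976, 'D': array([-0.03115569,  0.        ,  0.        ,  0.        ,  0.        ]), 'xyz': array([ 0.91037033, -0.4450756 ,  1.10962523]), 'orientation': array([0.51108809, 0.20132952, 0.74839305])}
top {'fx': 430.7877927446643, 'fy': 430.7877927446643, 'cx': 252.09709033804643, 'cy': 192.05580602002507, 'D': array([-0.12858683,  0.        ,  0.        ,  0.        ,  0.        ]), 'xyz': array([ 0.42614166, -0.03024731,  1.73138852]), 'orientation': array([ 0.01567703, -0.05303449, -1.56512529])}
wrist {'fx': 278.634800680225, 'fy': 278.634800680225, 'cx': 256.9121706742441, 'cy': 190.48613729540253, 'D': array([-0.04211233,  0.        ,  0.        ,  0.        ,  0.        ]), 'xyz': array([ 0.23511567, -0.63559003,  0.3724812 ]), 'orientation': array([-0.26508351,  0.21130271, -1.3196049 ])}
{'clock': 0.15, 'joints': array([ 1.22390928,  0.47763098,  0.022364  ,  1.55620102, -0.01151843,
        1.10929657, -0.0830958 ]), 'qvel': array([ 0.00085859, -0.00182684, -0.00076061, -0.00516601, -0.00034666,
        0.00092364,  0.00065761]), 'tau': array([ 1.66060836e-03, -5.96922719e+01,  1.60972215e+00, -2.81492311e+01,
        1.26703232e-02,  6.53803334e-03,  1.07328546e-05]), 'tcp_pos': array([ 0.1595376 , -0.6554146 ,  0.23054532]), 'orientation': array([ 2.09500178,  0.25281641, -2.09554405]), 'contact_force': array([ 0.07824531,  0.26715355, -0.51294439]), 'moment': array([ 0.0162837 , -0.00398926, -0.01031873]), 'grip_width': 0.0853351292553444}
```

View pics/top0.png

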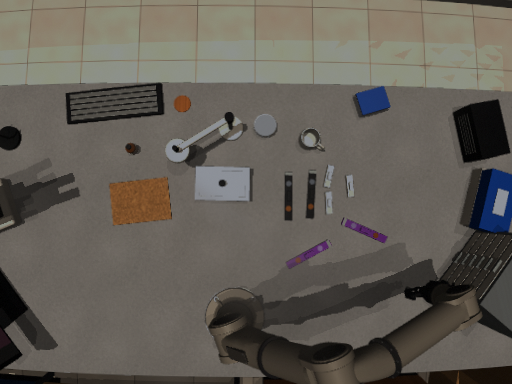

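View pics/scene0.png

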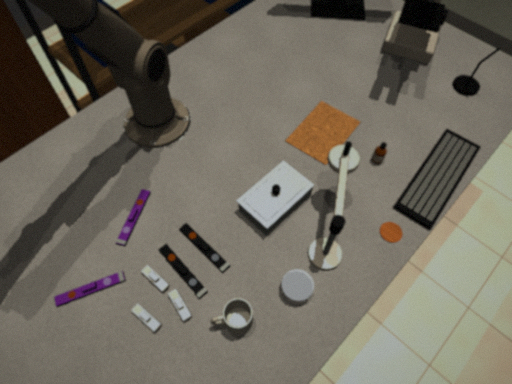

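```bash
cat > h.py <<'E'
import numpy as np, cv2
from scipy.spatial.transform import Rotation as R
from bench import r
def ray(info,px):
    K=np.array([[info['fx'],0,info['cx']],[0,info['fy'],info['cy']],[0,0,1]])
    p=cv2.undistortPoints(np.float64(px).reshape(-1,1,2),K,info['D']).reshape(-1,2)
    return R.from_rotvec(info['orientation']).apply(np.c_[p[:,0],-p[:,1],-np.ones(len(p))])
def plane(info,px,z):
    d=ray(info,px); c=np.array(info['xyz']); return c+d*((z-c[2])/d[:,2])[:,None]
def proj(info,P):
    K=np.array([[info['fx'],0,info['cx']],[0,info['fy'],info['cy']],[0,0,1]])
    q=R.from_rotvec(info['orientation']).inv().apply(np.atleast_2d(P)-info['xyz'])*[1,-1,-1]
    return cv2.projectPoints(q,np.zeros(3),np.zeros(3),K,info['D'])[0].reshape(-1,2)
def look(name,save=None):
    i=r.camera_info(name); f=r.grab_frame(name)
    if save: cv2.imwrite(f'pics/{save}.png',f)
    return i,f
def blobs(info,mask,z,amin=30,amax=1e9):
    """contours -> (centre xy, long side, short side, yaw of long side) on plane z"""
    out=[]
    for c in cv2.findContours(mask.astype(np.uint8),cv2.RETR_EXTERNAL,cv2.CHAIN_APPROX_NONE)[0]:
        if not amin<=cv2.contourArea(c)<=amax: continue
        w=plane(info,c.reshape(-1,2),z)[:,:2]
        (cx,cy),(a,b),t=cv2.minAreaRect((w*1000).astype(np.float32))
        if a<b: a,b,t=b,a,t+90
        M=cv2.moments(c); px=(M['m10']/M['m00'],M['m01']/M['m00'])
        out.append((round(cx/1000,4),round(cy/1000,4),round(a),round(b),round((t+90)%180-90,1),tuple(round(v) for v in px)))
    return out
def yawnow(o=None):
    """yaw of jaw axis (tool y) in the world, deg"""
    o=o or r.get_obs(); y=R.from_rotvec(o['orientation']).as_matrix()[:,1]
    return np.degrees(np.arctan2(y[1],y[0]))
def go(p,yaw):
    """shift (tool axes) and turn (5 deg units) to bring the TCP to p, pointing down, jaw axis at yaw deg (mod 180)"""
    o=r.get_obs(); T=R.from_rotvec(o['orientation'])
    d=(yaw-yawnow(o)+90)%180-90; a=np.radians(yawnow(o)+d)
    y=np.array([np.cos(a),np.sin(a),0]); x=np.array([0,0,-1.]); M=np.c_[x,y,np.cross(x,y)]
    t=(T.inv()*R.from_matrix(M)).as_rotvec(degrees=True)/5
    print('shift',T.inv().apply(np.array(p)-o['tcp_pos']).round(4),'turn',t.round(2),'clock',o['clock'])
def st():
    o=r.get_obs(); print('tcp',o['tcp_pos'].round(4),'yaw',yawnow(o).round(2),'F',o['contact_force'].round(2),'w',round(o['grip_width'],4),'q7',o['joints'].round(2),'t',round(o['clock'],2))
E
python3 - <<'E'
from h import *
st()
i=r.camera_info('top'); f=cv2.imread('pics/top0.png'); hsv=cv2.cvtColor(f,cv2.COLOR_BGR2HSV); H,S,V=cv2.split(hsv)
roi=np.zeros(H.shape,bool); roi[80:240,80:400]=1
print('mat',blobs(i,roi&(H>5)&(H<22)&(S>120)&(V>90),.003,300))
print('white',blobs(i,roi&(S<45)&(V>150),.035,20))
print('lid',blobs(i,roi&(S<45)&(V>150),.059,500))
print('black',blobs(i,roi&(V<50),.012,30))
print('knob',blobs(i,roi&(V<50),.089,10))
print('lampgrip',blobs(i,roi&(V<50),.258,10))
cv2.imwrite('pics/topz.png',cv2.resize(f[95:245,105:375],None,fx=2.9,fy=2.9,interpolation=cv2.INTER_CUBIC))
E
```

```text
tcp [ 0.1595 -0.6554  0.2305] yaw -76.32 F [ 0.08  0.27 -0.51] w 0.0853 q7 [ 1.22  0.48  0.02  1.56 -0.01  1.11 -0.08] t 0.15
mat [(0.4645, 0.3809, 238, 168, -83.2, (140, 201))]
white [(0.5357, 0.0486, 205, 126, -89.7, (226, 180)), (0.6653, 0.2306, 83, 75, 41.1, (176, 152))]
lid [(0.5342, 0.0475, 203, 125, -89.7, (226, 180))]
black [(0.4126, -0.2151, 36, 24, 0.1, (288, 215)), (0.5067, -0.2149, 128, 24, 0.0, (288, 192)), (0.4906, -0.306, 177, 29, -3.2, (311, 196)), (0.6701, 0.4047, 41, 24, -34.8, (135, 150)), (0.6847, 0.1293, 182, 58, -55.3, (199, 151)), (0.7902, 0.0236, 70, 32, 0.6, (229, 119)), (0.841, -0.5489, 144, 68, 73.5, (363, 109)), (0.8647, 0.4675, 348, 134, -84.3, (133, 105))]
knob [(0.4132, -0.2068, 34, 23, 0.1, (288, 215)), (0.534, 0.0478, 19, 19, 0.5, (222, 183)), (0.5031, -0.2067, 123, 23, 0.0, (288, 192)), (0.4877, -0.2937, 169, 28, -3.2, (311, 196)), (0.6638, 0.2258, 28, 16, 45.7, (175, 149)), (0.6592, 0.3852, 39, 23, -34.8, (135, 150)), (0.6733, -0.2849, 59, 14, 77.6, (307, 147)), (0.6712, 0.4104, 20, 19, 45.9, (128, 146)), (0.6731, 0.1222, 174, 56, -55.3, (199, 151))
[... 245 characters left out ...]
8, -84.3, (133, 105))]
lampgrip [(0.4145, -0.1886, 31, 21, 0.1, (288, 215)), (0.5229, 0.0398, 17, 17, 0.5, (222, 183)), (0.4952, -0.1885, 110, 21, 0.0, (288, 192)), (0.4813, -0.2666, 152, 25, -3.2, (311, 196)), (0.6394, 0.1994, 25, 15, 45.7, (175, 149)), (0.6352, 0.3425, 35, 21, -34.8, (135, 150)), (0.6479, -0.2587, 53, 13, 77.6, (307, 147)), (0.646, 0.365, 18, 17, 45.9, (128, 146)), (0.6477, 0.1065, 156, 50, -55.3, (199, 151)), (0.704, -0.2704, 44, 17, 76.7, (312, 131)), (0.7381, 0.0159, 60, 28, 0.6, (229, 119)), (0.7766, 0.3853, 181, 5, -84.7, (121, 110)), (0.7817, -0.4747, 124, 58, 73.5, (363, 109)), (0.8259, 0.4747, 137, 5, -84.9, (96, 96)), (0.8019, 0.3963, 298, 115, -84.3, (133, 105))]
```

View pics/topz.png

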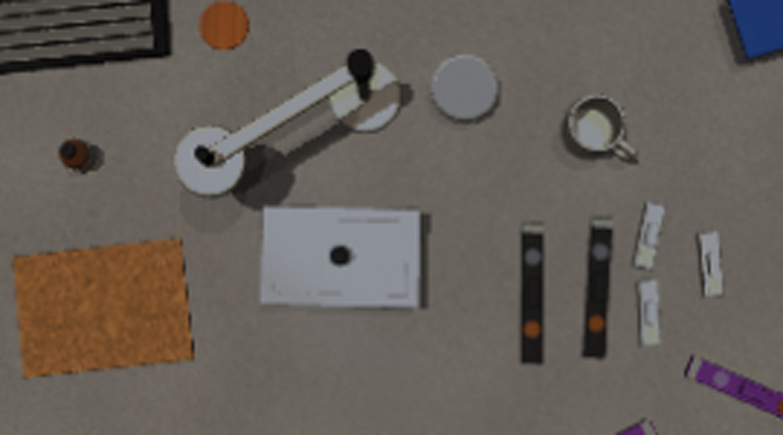

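Run:
```python
from h import *
go([.47,-.28,.30],-90); go([.534,.048,.20],-90)
```

```text
shift [-0.0691 -0.2914 -0.3904] turn [2.74 0.   0.02] clock 0.15
shift [ 0.0313 -0.5948 -0.5302] turn [2.74 0.   0.02] clock 0.15
```

>>> carry_out --targets '[0.0854, -0.069, -0.291, -0.39, 2.74, 0, 0, 0.0854, -0.069, -0.291, -0.39, 2.74, 0, 0, 0.0854, -0.069, -0.291, -0.39, 2.74, 0, 0, 0.0854, -0.069, -0.291, -0.39, 2.74, 0, 0, 0.0854, -0.069, -0.291, -0.39, 2.74, 0, 0, 0.0854, -0.069, -0.291, -0.39, 2.74, 0, 0, 0.0854, -0.069, -0.291, -0.39, 2.74, 0, 0, 0.0854, -0.069, -0.291, -0.39, 2.74, 0, 0, 0.0854, -0.069, -0.291, -0.39, 2.74, 0, 0, 0.0854, -0.069, -0.291, -0.39, 2.74, 0, 0, 0.0854, -0.069, -0.291, -0.39, 2.74, 0, 0, 0.0854, -0.069, -0.291, -0.39, 2.74, 0, 0]' --squeeze 60

```text
clock: 1.65
tcp_pos: [0.4688, -0.2817, 0.2997]
orientation: [-2.218, 0.002, 2.221]
contact_force: [0.3, 0.4, 0.2]
grip_width: 0.0854
```

Run:
```python
from h import *
st(); i,f=look('wrist','w1')
go([.534,.048,.17],-90)
```

```text
tcp [ 0.4688 -0.2817  0.2997] yaw -90.15 F [0.32 0.42 0.24] w 0.0854 q7 [ 0.56  0.21 -0.16  1.77  0.04  1.16 -1.18] t 1.65
shift [ 0.1302 -0.3294 -0.0644] turn [-0.03  0.01  0.02] clock 1.7
```

View pics/w1.png

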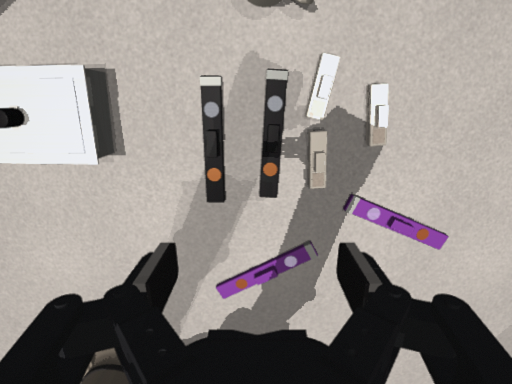

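>>> carry_out --targets '[0.0854, 0.13, -0.329, -0.064, 0, 0, 0, 0.0854, 0.13, -0.329, -0.064, 0, 0, 0, 0.0854, 0.13, -0.329, -0.064, 0, 0, 0, 0.0854, 0.13, -0.329, -0.064, 0, 0, 0, 0.0854, 0.13, -0.329, -0.064, 0, 0, 0, 0.0854, 0.13, -0.329, -0.064, 0, 0, 0, 0.0854, 0.13, -0.329, -0.064, 0, 0, 0, 0.0854, 0.13, -0.329, -0.064, 0, 0, 0, 0.0854, 0.13, -0.329, -0.064, 0, 0, 0]'

```text
clock: 2.82
tcp_pos: [0.5339, 0.0456, 0.1706]
orientation: [-2.219, 0.005, 2.219]
contact_force: [-0.5, 0.1, 0.0]
grip_width: 0.0851
```

Run:
```python
from h import *
st(); i,f=look('wrist','w2')
# knob expected pixel vs seen
e=proj(i,[.534,.048,.089])[0]; print('expected knob top',e)
V=f.max(2); print([b for b in blobs(i,V<60,.089,40) if abs(b[0]-.534)<.06 and abs(b[1]-.048)<.06])
print('lid',blobs(i,(V>140),.059,3000))
go([.534,.048,.064],-90)
```

```text
tcp [0.5339 0.0456 0.1706] yaw -90.3 F [-0.46  0.07  0.03] w 0.0851 q7 [ 0.08  0.34 -0.34  1.93  0.14  0.89 -1.91] t 2.83
expected knob top [255.71203349 195.90510823]
[(0.5345, 0.0516, 31, 23, -0.2, (252, 195))]
lid [(0.5144, 0.0709, 640, 385, -86.5, (241, 153))]
shift [ 1.066e-01 -2.100e-03 -1.000e-04] turn [-0.06 -0.    0.01] clock 2.875
```

View pics/w2.png

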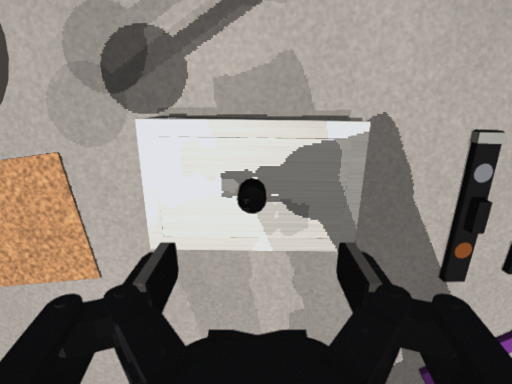

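>>> carry_out --targets '[0.07, 0.05, -0.004, 0, 0, 0, 0, 0.06, 0.1, -0.004, 0, 0, 0, 0, 0.06, 0.107, -0.004, 0, 0, 0, 0, 0.06, 0.107, -0.004, 0, 0, 0, 0, 0.015, 0.107, -0.004, 0, 0, 0, 0, 0.015, 0.107, -0.004, 0, 0, 0, 0, 0.015, 0.107, -0.004, 0, 0, 0, 0, 0.015, 0.107, -0.004, 0, 0, 0, 0, 0.015, 0.107, -0.004, 0, 0, 0, 0, 0.015, 0.107, -0.004, 0, 0, 0, 0]' --squeeze 60

```text
clock: 4.12
tcp_pos: [0.5352, 0.05, 0.0655]
orientation: [-2.222, 0.005, 2.215]
contact_force: [-1.4, 0.0, 7.7]
grip_width: 0.024
```

Run:
```python
from h import *
st(); go([.50,.05,.13],-90); go([.4645,.381,.13],-83.2)
```

```text
tcp [0.5352 0.05   0.0655] yaw -90.3 F [-1.4   0.04  7.67] w 0.024 q7 [ 0.03  0.49 -0.31  2.    0.23  0.68 -1.99] t 4.12
shift [-0.0646  0.0002  0.035 ] turn [-0.06 -0.03  0.01] clock 4.125
shift [-0.0644 -0.3306  0.0722] turn [-1.42 -0.04  0.01] clock 4.125
```

>>> carry_out --targets '[0.015, -0.025, 0, 0, 0, 0, 0, 0.015, -0.05, 0, 0.01, 0, 0, 0, 0.015, -0.05, 0, 0.035, 0, 0, 0, 0.015, -0.05, -0.04, 0.04, 0, 0, 0, 0.015, -0.05, -0.08, 0.04, 0, 0, 0, 0.015, -0.05, -0.12, 0.04, 0, 0, 0, 0.015, -0.05, -0.165, 0.04, 0, 0, 0, 0.015, -0.05, -0.21, 0.05, -0.4, 0, 0, 0.015, -0.05, -0.255, 0.06, -0.8, 0, 0, 0.015, -0.05, -0.3, 0.07, -1.2, 0, 0, 0.015, -0.05, -0.331, 0.072, -1.42, 0, 0, 0.015, -0.05, -0.331, 0.072, -1.42, 0, 0]' --squeeze 90

```text
clock: 5.62
tcp_pos: [0.4634, 0.3849, 0.1162]
orientation: [2.163, 0.137, -2.156]
contact_force: [0.2, -1.1, -2.2]
grip_width: 0.0232
```

Run:
```python
from h import *
st(); i,f=look('wrist','w3'); look('top','top3')
go([.4645,.381,.0655-.052],-83.2)
```

```text
tcp [0.4634 0.3849 0.1162] yaw -82.94 F [ 0.15 -1.05 -2.17] w 0.0232 q7 [-0.48  0.52 -0.42  1.82  0.27  0.86 -2.47] t 5.62
shift [ 0.1021 -0.0003  0.0005] turn [-0.   -0.03 -0.01] clock 5.725
```

View pics/w3.png

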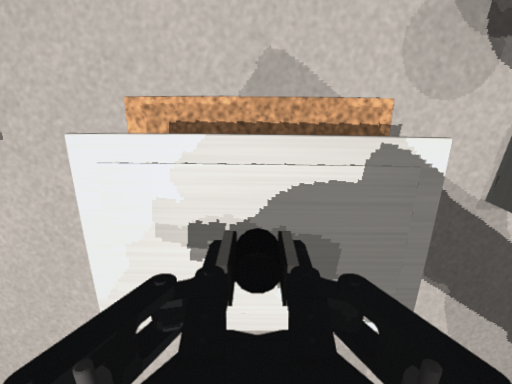

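>>> carry_out --targets '[0.015, 0.04, 0, 0, 0, 0, 0, 0.015, 0.08, 0, 0, 0, 0, 0, 0.015, 0.095, 0, 0, 0, 0, 0, 0.015, 0.102, 0, 0, 0, 0, 0, 0.015, 0.102, 0, 0, 0, 0, 0, 0.015, 0.102, 0, 0, 0, 0, 0, 0.06, 0.102, 0, 0, 0, 0, 0, 0.07, 0.1, 0, 0, 0, 0, 0, 0.07, 0.08, 0, 0, 0, 0, 0, 0.08, 0.02, 0, 0, 0, 0, 0, 0.0854, -0.04, 0, 0, 0, 0, 0, 0.0854, -0.1, 0, 0, 0, 0, 0]'

```text
clock: 7.22
tcp_pos: [0.4642, 0.3809, 0.2193]
orientation: [2.165, 0.13, -2.156]
contact_force: [0.6, -0.2, -0.6]
grip_width: 0.0853
```

Run:
```python
from h import *
st(); i,f=look('wrist','w4')
V=f.max(2); print('lid z.007',blobs(i,f.min(2)>150,.007,3000)); print('knob exp',proj(i,[.4645,.381,.037]))
print([b for b in blobs(i,V<60,.037,40) if abs(b[0]-.4645)<.06 and abs(b[1]-.381)<.06])
go([.48,-.24,.28],-90);go([.48,.08,.24],-90)
```

```text
tcp [0.4642 0.3809 0.2193] yaw -83.18 F [ 0.64 -0.17 -0.57] w 0.0853 q7 [-0.44  0.4  -0.45  1.73  0.2   1.05 -2.42] t 7.22
lid z.007 [(0.2182, 0.4427, 201, 129, 46.7, (206, 305)), (0.3323, 0.2474, 271, 150, 55.4, (330, 257)), (0.4477, 0.0572, 200, 74, 59.9, (482, 209)), (0.4605, 0.3825, 211, 131, -83.9, (244, 162)), (0.461, 0.5495, 811, 391, -57.5, (157, 124))]
knob exp [[258.2688538  168.83850186]]
[(0.464, 0.3818, 27, 23, 6.3, (257, 169))]
shift [-0.0575  0.621   0.0604] turn [ 1.36 -0.16  0.1 ] clock 7.275
shift [-0.0145  0.3036  0.023 ] turn [ 1.36 -0.16  0.1 ] clock 7.275
```

View pics/w4.png

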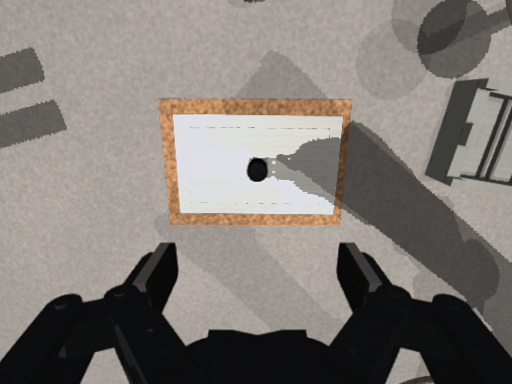

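>>> carry_out --targets '[0.0854, -0.06, 0.06, 0.01, 0.3, 0, 0, 0.0854, -0.06, 0.12, 0.01, 0.6, 0, 0, 0.0854, -0.06, 0.18, 0.02, 0.9, 0, 0, 0.0854, -0.06, 0.24, 0.02, 1.36, 0, 0, 0.0854, -0.06, 0.3, 0.03, 1.36, 0, 0, 0.0854, -0.06, 0.33, 0.03, 1.36, 0, 0, 0.0854, -0.06, 0.33, 0.03, 1.36, 0, 0, 0.0854, -0.06, 0.33, 0.03, 1.36, 0, 0]'

```text
clock: 8.28
tcp_pos: [0.4755, 0.0535, 0.286]
orientation: [-2.233, -0.013, 2.2]
contact_force: [-0.6, 1.5, 0.4]
grip_width: 0.0855
```

Run:
```python
from h import *
st(); i,f=look('wrist','w5')
go([.48,-.30,.30],-90)
```

```text
tcp [0.4755 0.0535 0.286 ] yaw -89.92 F [-0.63  1.48  0.38] w 0.0855 q7 [ 0.03  0.1  -0.29  1.94  0.03  1.09 -1.84] t 8.28
shift [-0.0177  0.3539 -0.0038] turn [ 0.03 -0.17  0.12] clock 8.325
```

View pics/w5.png

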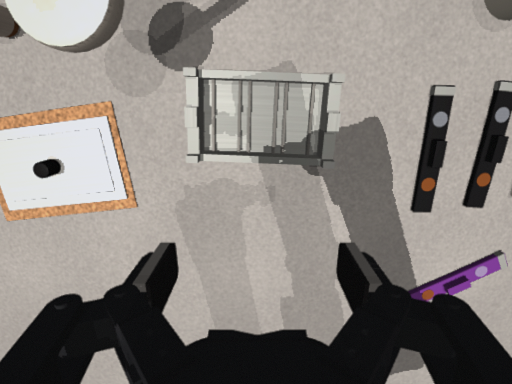

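Run:
```python
import cv2
f=cv2.imread('pics/w5.png')
cv2.imwrite('pics/w5z.png',cv2.resize(f[60:175,175:355],None,fx=4.4,fy=4.4,interpolation=cv2.INTER_CUBIC))
```

```text
(no output)
```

View pics/w5z.png

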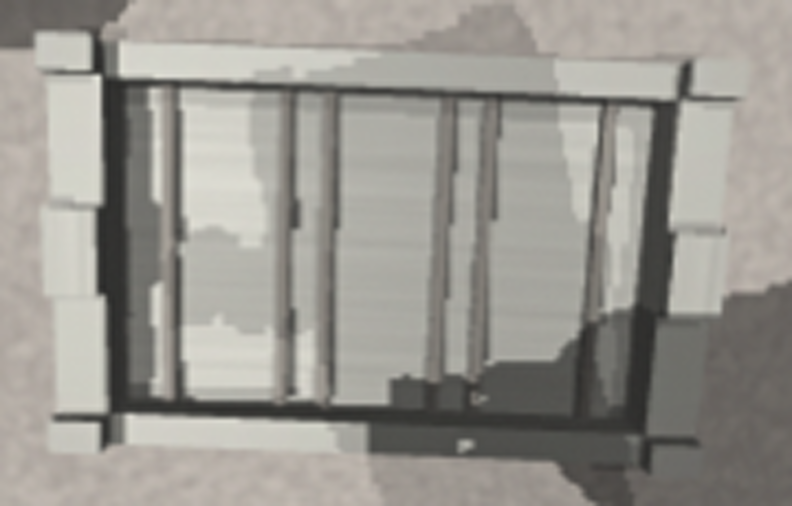

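>>> carry_out --targets '[0.0854, -0.018, 0.06, -0.004, 0, 0, 0, 0.0854, -0.018, 0.12, -0.004, 0, 0, 0, 0.0854, -0.018, 0.18, -0.004, 0, 0, 0, 0.0854, -0.018, 0.24, -0.004, 0, 0, 0, 0.0854, -0.018, 0.3, -0.004, 0, 0, 0, 0.0854, -0.018, 0.36, -0.004, 0, 0, 0, 0.0854, -0.018, 0.38, -0.004, 0, 0, 0, 0.0854, -0.018, 0.38, -0.004, 0, 0, 0, 0.0854, -0.018, 0.38, -0.004, 0, 0, 0]'

```text
clock: 9.45
tcp_pos: [0.4814, -0.3232, 0.3]
orientation: [-2.235, -0.02, 2.202]
contact_force: [0.2, 0.5, 0.5]
grip_width: 0.0853
```

Run:
```python
from h import *
st(); i,f=look('wrist','w6'); o=r.get_obs()
T=R.from_rotvec(o['orientation']); C=R.from_rotvec(i['orientation'])
dt=T.inv().apply(i['xyz']-o['tcp_pos']); dR=T.inv()*C
T5=R.from_rotvec([-2.233,-.013,2.2]); j=dict(i); j['xyz']=np.array([.4755,.0535,.286])+T5.apply(dt); j['orientation']=(T5*dR).as_rotvec()
P=lambda q,z:plane(j,np.array(q)/4.4+[175,60],z)[:,:2].round(4)
print('posts',P([(36,32),(748,62),(697,473),(52,450)],.055).tolist())
print('postsin',P([(95,32),(693,58),(648,473),(105,450)],.055).tolist())
print('strips',P([(170,240),(286,240),(326,240),(440,240),(484,240),(596,240)],.014).tolist())
print('ends',P([(110,85),(675,100),(640,432),(110,412)],.038).tolist())
V=f.max(2);S=cv2.cvtColor(f,cv2.COLOR_BGR2HSV)[:,:,1]
print('sliders',[b for b in blobs(i,V<55,.012,200) if b[0]>.4])
cv2.imwrite('pics/w6z.png',cv2.resize(f[40:230,130:390],None,fx=3,fy=3,interpolation=cv2.INTER_CUBIC))
```

```text
tcp [ 0.4814 -0.3232  0.3   ] yaw -89.63 F [0.23 0.46 0.53] w 0.0853 q7 [ 0.48  0.26  0.02  1.71 -0.02  1.16 -1.06] t 9.45
posts [[0.5967, 0.15], [0.5888, -0.0528], [0.4691, -0.0474], [0.4756, 0.1536]]
postsin [[0.5965, 0.1331], [0.5897, -0.037], [0.469, -0.0321], [0.4756, 0.137]]
strips [[0.5376, 0.1207], [0.5375, 0.0825], [0.5375, 0.0694], [0.5376, 0.032], [0.5377, 0.0176], [0.5378, -0.0191]]
ends [[0.5837, 0.133], [0.5796, -0.0365], [0.4787, -0.0324], [0.4846, 0.1385]]
sliders [(0.4772, -0.2133, 178, 30, -0.5, (191, 164)), (0.4855, -0.3034, 178, 29, -3.4, (248, 149)), (0.5257, -0.0403, 129, 35, -1.8, (78, 129))]
```

View pics/w6z.png

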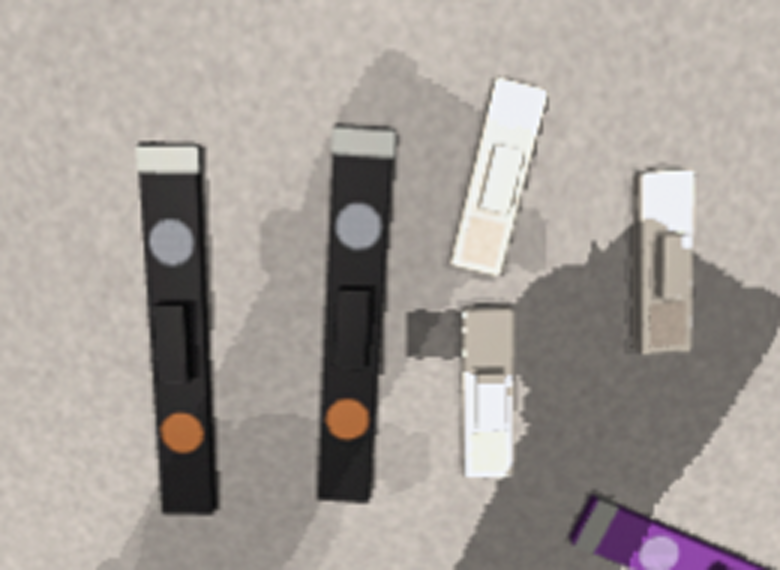

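Run:
```python
from h import *
i=r.camera_info('wrist')
P=lambda q,z:plane(i,np.array(q)/3+[130,40],z)[:,:2]
D={'A':([(497,78),(547,95),(499,275),(451,262)],.02,[(492,143),(524,150),(510,213),(480,207)],.035),
'B':([(640,172),(693,170),(690,350),(643,353)],.02,[(664,235),(692,233),(690,298),(663,300)],.035),
'C':([(462,311),(514,307),(510,475),(467,476)],.02,[(475,380),(505,380),(504,430),(478,430)],.035),
'L':([(138,145),(201,147),(215,513),(163,513)],.012,[(155,303),(185,303),(193,378),(165,382)],.027),
'R':([(334,127),(397,130),(368,500),(318,497)],.012,[(338,288),(370,288),(366,368),(335,366)],.027)}
for k,(a,za,b,zb) in D.items():
    for q,z in((a,za),(b,zb)):
        w=P(q,z); d=(w[0]+w[1]-w[2]-w[3])/2; e=(w[1]+w[2]-w[0]-w[3])/2
        print(k,w.mean(0).round(4),'len',np.linalg.norm(d).round(4),'wid',np.linalg.norm(e).round(4),'yaw',np.degrees(np.arctan2(d[1],d[0])).round(1))
go([.49,-.365,.13],-90)
t=R.from_euler('z',-2.1,degrees=True)
for n,p in dict(ch0=[0,-.052,0],ch1=[0,0,0],ch2=[0,.052,0],r0=[-.032,0,0],r1=[.032,0,0]).items(): print(n,(t.apply(p)+[.532,.0508,0]).round(4))
```

```text
A [ 0.564  -0.3748] len 0.0867 wid 0.0249 yaw -12.6
A [ 0.5644 -0.3746] len 0.0288 wid 0.0148 yaw -9.5
B [ 0.5252 -0.4606] len 0.0885 wid 0.0249 yaw 5.8
B [ 0.5249 -0.461 ] len 0.0308 wid 0.0132 yaw 4.7
C [ 0.4574 -0.3747] len 0.0886 wid 0.0246 yaw 2.7
C [ 0.4555 -0.3742] len 0.0259 wid 0.0141 yaw 3.7
L [ 0.4829 -0.2135] len 0.1927 wid 0.0301 yaw -0.5
L [ 0.4848 -0.2148] len 0.0392 wid 0.0148 yaw 3.0
R [ 0.4919 -0.3045] len 0.1917 wid 0.0291 yaw -3.6
R [ 0.4925 -0.3045] len 0.0396 wid 0.0157 yaw -2.7
shift [ 0.1698  0.0437 -0.006 ] turn [ 0.07 -0.17  0.13] clock 9.5
ch0 [ 0.5301 -0.0012  0.    ]
ch1 [0.532  0.0508 0.    ]
ch2 [0.5339 0.1028 0.    ]
r0 [0.5   0.052 0.   ]
r1 [0.564  0.0496 0.    ]
```

Run:
```python
from h import *
go([.564,-.3747,.10],-102); go([.564,-.3747,.0215],-102)
```

```text
shift [ 0.2008  0.0542 -0.0794] turn [ 2.47 -0.16  0.15] clock 9.5
shift [ 0.2792  0.0551 -0.0783] turn [ 2.47 -0.16  0.15] clock 9.5
```

>>> carry_out --targets '[0.05, 0.05, 0.02, -0.03, 1, -0.1, 0.1, 0.04, 0.1, 0.04, -0.06, 2.47, -0.16, 0.15, 0.04, 0.15, 0.054, -0.079, 2.47, -0.16, 0.15, 0.04, 0.2, 0.054, -0.079, 2.47, -0.16, 0.15, 0.04, 0.24, 0.055, -0.078, 2.47, -0.16, 0.15, 0.04, 0.27, 0.055, -0.078, 2.47, -0.16, 0.15, 0.04, 0.279, 0.055, -0.078, 2.47, -0.16, 0.15, 0.04, 0.279, 0.055, -0.078, 2.47, -0.16, 0.15, 0.005, 0.279, 0.055, -0.078, 2.47, -0.16, 0.15, 0.005, 0.279, 0.055, -0.078, 2.47, -0.16, 0.15, 0.005, 0.279, 0.055, -0.078, 2.47, -0.16, 0.15, 0.005, 0.279, 0.055, -0.078, 2.47, -0.16, 0.15]' --squeeze 50

```text
clock: 11.0
tcp_pos: [0.5649, -0.3752, 0.0236]
orientation: [-2.114, 0.223, 2.109]
contact_force: [-1.0, 1.6, 6.7]
grip_width: 0.0123
```

Run:
```python
from h import *
st(); go([.530,-.001,.13],-92)
```

```text
tcp [ 0.5649 -0.3752  0.0236] yaw -101.99 F [-1.01  1.63  6.74] w 0.0123 q7 [ 0.46  0.71  0.04  1.69 -0.04  0.74 -1.25] t 11.0
shift [-0.107  -0.3587  0.1116] turn [-2.   -0.03 -0.01] clock 11.0
```

>>> carry_out --targets '[0.005, -0.04, 0, 0, 0, 0, 0, 0.005, -0.08, 0, 0, 0, 0, 0, 0.005, -0.085, -0.05, 0.01, 0, 0, 0, 0.005, -0.085, -0.1, 0.03, -0.5, 0, 0, 0.005, -0.085, -0.15, 0.05, -1, 0, 0, 0.005, -0.085, -0.2, 0.07, -1.5, 0, 0, 0.005, -0.085, -0.25, 0.09, -2, 0, 0, 0.005, -0.085, -0.3, 0.11, -2, 0, 0, 0.005, -0.085, -0.34, 0.112, -2, 0, 0, 0.005, -0.085, -0.359, 0.112, -2, 0, 0, 0.005, -0.085, -0.359, 0.112, -2, 0, 0]'

```text
clock: 12.38
tcp_pos: [0.5302, 0.0, 0.1082]
orientation: [-2.209, 0.038, 2.202]
contact_force: [1.0, 0.1, 0.1]
grip_width: 0.0123
```

Run:
```python
from h import *
st(); go([.530,-.001,.0296],-92.1); look('wrist','w7')
```

```text
tcp [0.5302 0.     0.1082] yaw -91.88 F [1.01 0.11 0.05] w 0.0123 q7 [-0.07  0.4  -0.06  2.01  0.03  0.73 -1.75] t 12.38
shift [0.0786 0.0009 0.0004] turn [ 0.04 -0.03 -0.02] clock 12.375
```

View pics/w7.png

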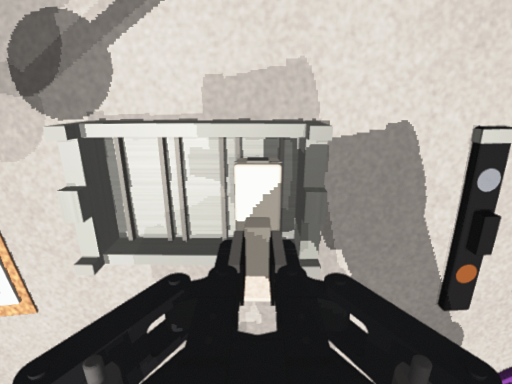

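>>> carry_out --targets '[0.005, 0.03, 0.001, 0, 0, 0, 0, 0.005, 0.055, 0.001, 0, 0, 0, 0, 0.005, 0.072, 0.001, 0, 0, 0, 0, 0.005, 0.078, 0.001, 0, 0, 0, 0, 0.005, 0.078, 0.001, 0, 0, 0, 0, 0.005, 0.078, 0.001, 0, 0, 0, 0, 0.026, 0.078, 0.001, 0, 0, 0, 0, 0.026, 0.076, 0.001, 0, 0, 0, 0, 0.026, 0.06, 0.001, 0, 0, 0, 0, 0.03, 0.02, 0.001, 0, 0, 0, 0, 0.05, -0.04, 0.001, 0, 0, 0, 0, 0.05, -0.09, 0.001, 0, 0, 0, 0]'

```text
clock: 13.92
tcp_pos: [0.5298, -0.0025, 0.2015]
orientation: [-2.21, 0.041, 2.2]
contact_force: [0.6, -0.1, -0.7]
grip_width: 0.0501
```

Run:
```python
from h import *
st(); i,f=look('wrist','w8'); V=f.min(2)
go([.46,-.30,.30],-90)
# expected tab top of placed box, and local brightness crop
print(proj(i,[[.530,-.0012,.041],[.5301+.015,-.0017,.041],[.575,-.003,.026]]).round(1))
```

```text
tcp [ 0.5298 -0.0025  0.2015] yaw -92.01 F [ 0.59 -0.07 -0.66] w 0.0501 q7 [-0.07  0.27 -0.06  1.93  0.02  0.93 -1.74] t 13.93
shift [-0.0928  0.3002  0.0614] turn [-0.41 -0.16 -0.01] clock 13.975
[[256.7 173.4]
 [256.6 160.1]
 [256.9 131.2]]
```

View pics/w8.png

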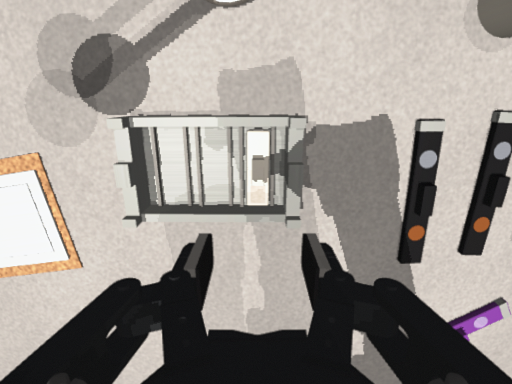

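Run:
```python
from h import *
go([.4565,-.3745,.16],-87)
```

```text
shift [0.0472 0.3747 0.0643] turn [-1.01 -0.16 -0.01] clock 13.975
```

>>> carry_out --targets '[0.05, 0, 0.06, 0.01, 0, 0, 0, 0.05, 0, 0.12, 0.02, -0.3, 0, 0, 0.05, 0, 0.18, 0.03, -0.6, 0, 0, 0.05, 0.01, 0.24, 0.04, -1, -0.16, 0, 0.05, 0.02, 0.3, 0.06, -1, -0.16, 0, 0.05, 0.03, 0.35, 0.064, -1, -0.16, 0, 0.05, 0.047, 0.375, 0.064, -1, -0.16, 0, 0.05, 0.047, 0.375, 0.064, -1, -0.16, 0, 0.05, 0.047, 0.375, 0.064, -1, -0.16, 0]'

```text
clock: 15.1
tcp_pos: [0.4574, -0.3737, 0.1609]
orientation: [2.195, 0.057, -2.193]
contact_force: [0.3, -0.1, -0.3]
grip_width: 0.0497
```

```bash
cat >> h.py <<'E'
def sharp(i,f,c,yaw,L,W,z,name):
    """rectified patch around an expected place, 1 px = 0.5 mm, x up, -y right"""
    n=161; u,v=np.meshgrid(np.arange(n),np.arange(n)); P=np.c_[c[0]+(80-v.ravel())*.0005*1.6,c[1]+(80-u.ravel())*.0005*1.6,np.full(n*n,z)]
    m=proj(i,P).reshape(n,n,2).astype(np.float32); g=cv2.remap(f,m[:,:,0],m[:,:,1],cv2.INTER_LINEAR)
    cv2.imwrite(f'pics/{name}.png',g); return g
E
python3 - <<'E'
from h import *
st(); i,f=look('wrist','w9')
V=f.min(2); S=cv2.cvtColor(f,cv2.COLOR_BGR2HSV)[:,:,1]
for t in (150,175,195,210): print(t,[b for b in blobs(i,(V>t)&(S<40),.02,150) if abs(b[0]-.4565)<.1 and abs(b[1]+.3745)<.12 and b[2]<120])
cv2.imwrite('pics/m.png',cv2.resize(f[60:384:,100:420],None,fx=1.5,fy=1.5))
go([.4565,-.3745,.0215],-87)
E
```

```text
tcp [ 0.4574 -0.3737  0.1609] yaw -86.96 F [ 0.27 -0.08 -0.25] w 0.0497 q7 [ 0.49  0.41  0.11  1.84 -0.06  0.89 -0.89] t 15.1
150 []
175 [(0.542, -0.3081, 19, 19, 0.1, (195, 89))]
195 [(0.4861, -0.3729, 32, 24, 2.4, (259, 149))]
210 [(0.4346, -0.4023, 37, 14, 18.5, (283, 198)), (0.4865, -0.3728, 31, 24, 2.4, (259, 150))]
shift [0.1396 0.0009 0.0014] turn [ 0.02 -0.02 -0.01] clock 15.15
```

>>> carry_out --targets '[0.04, 0.05, 0.001, 0.001, 0, 0, 0, 0.04, 0.1, 0.001, 0.001, 0, 0, 0, 0.04, 0.13, 0.001, 0.001, 0, 0, 0, 0.04, 0.14, 0.001, 0.001, 0, 0, 0, 0.04, 0.14, 0.001, 0.001, 0, 0, 0, 0.005, 0.14, 0.001, 0.001, 0, 0, 0, 0.005, 0.14, 0.001, 0.001, 0, 0, 0, 0.005, 0.14, 0.001, 0.001, 0, 0, 0, 0.005, 0.14, 0.001, 0.001, 0, 0, 0, 0.005, 0.1, 0.001, 0.001, 0, 0, 0, 0.005, 0.05, 0.001, 0.001, 0, 0, 0, 0.005, 0.05, 0.001, 0.001, 0, 0, 0]'

```text
clock: 16.65
tcp_pos: [0.4592, -0.3766, 0.1157]
orientation: [2.201, 0.052, -2.182]
contact_force: [0.2, -0.3, -1.5]
grip_width: 0.0124
```

Run:
```python
from h import *
st(); go([.532,.0508,.10],-92.1)
```

```text
tcp [ 0.4592 -0.3766  0.1157] yaw -86.94 F [ 0.16 -0.27 -1.52] w 0.0124 q7 [ 0.5   0.47  0.1   1.87 -0.07  0.79 -0.88] t 16.65
shift [ 0.0139 -0.423  -0.0953] turn [ 1.03 -0.1  -0.07] clock 16.65
```

>>> carry_out --targets '[0.005, 0, -0.04, -0.01, 0, 0, 0, 0.005, 0, -0.09, -0.02, 0.2, 0, 0, 0.005, 0, -0.14, -0.03, 0.4, 0, 0, 0.005, 0, -0.19, -0.04, 0.6, 0, 0, 0.005, 0, -0.24, -0.05, 0.8, 0, 0, 0.005, 0, -0.29, -0.065, 1.03, -0.1, 0, 0.005, 0, -0.34, -0.08, 1.03, -0.1, -0.07, 0.005, 0, -0.39, -0.09, 1.03, -0.1, -0.07, 0.005, 0.004, -0.423, -0.095, 1.03, -0.1, -0.07, 0.005, 0.008, -0.423, -0.095, 1.03, -0.1, -0.07, 0.005, 0.008, -0.423, -0.095, 1.03, -0.1, -0.07]'

```text
clock: 18.02
tcp_pos: [0.5308, 0.0499, 0.1051]
orientation: [-2.201, 0.042, 2.205]
contact_force: [-0.0, -0.4, -0.6]
grip_width: 0.0124
```

Run:
```python
from h import *
st(); go([.532,.0508,.0296],-92.1)
```

```text
tcp [0.5308 0.0499 0.1051] yaw -92.13 F [-0.01 -0.35 -0.6 ] w 0.0124 q7 [-0.24  0.41  0.03  2.01 -0.02  0.73 -1.8 ] t 18.02
shift [ 0.0755 -0.001  -0.0012] turn [-0.01  0.02 -0.01] clock 18.025
```

>>> carry_out --targets '[0.005, 0.03, -0.001, -0.002, 0, 0, 0, 0.005, 0.055, -0.001, -0.002, 0, 0, 0, 0.005, 0.07, -0.001, -0.002, 0, 0, 0, 0.005, 0.075, -0.001, -0.002, 0, 0, 0, 0.005, 0.075, -0.001, -0.002, 0, 0, 0, 0.005, 0.075, -0.001, -0.002, 0, 0, 0, 0.026, 0.075, -0.001, -0.002, 0, 0, 0, 0.026, 0.073, -0.001, -0.002, 0, 0, 0, 0.026, 0.055, -0.001, -0.002, 0, 0, 0, 0.03, 0.02, -0.001, -0.002, 0, 0, 0, 0.05, -0.04, -0.001, -0.002, 0, 0, 0, 0.05, -0.09, -0.001, -0.002, 0, 0, 0]'

```text
clock: 19.52
tcp_pos: [0.5333, 0.0508, 0.1987]
orientation: [-2.203, 0.041, 2.202]
contact_force: [1.2, 0.1, -0.5]
grip_width: 0.0501
```

Run:
```python
from h import *
st(); i,f=look('wrist','w10')
for n,p in(('C in ch1',[.532,.0508,.041]),('A in ch0',[.530,-.0012,.041])): print(n,proj(i,p))
go([.525,-.461,.18],-85)
```

```text
tcp [0.5333 0.0508 0.1987] yaw -92.13 F [ 1.16  0.08 -0.47] w 0.0501 q7 [-0.24  0.28  0.04  1.93 -0.01  0.93 -1.81] t 19.52
C in ch1 [[258.12677161 174.69963602]]
A in ch0 [[304.90273357 174.79507862]]
shift [ 0.024   0.5124 -0.0072] turn [-1.43 -0.12  0.02] clock 19.575
```

>>> carry_out --targets '[0.05, 0, 0.06, 0, 0, 0, 0, 0.05, 0, 0.12, 0, -0.3, 0, 0, 0.05, 0, 0.18, 0, -0.6, 0, 0, 0.05, 0, 0.24, 0, -0.9, 0, 0, 0.05, 0, 0.3, 0, -1.2, 0, 0, 0.05, 0, 0.36, 0, -1.43, -0.12, 0, 0.05, 0.01, 0.42, -0.007, -1.43, -0.12, 0, 0.05, 0.024, 0.48, -0.007, -1.43, -0.12, 0, 0.05, 0.024, 0.512, -0.007, -1.43, -0.12, 0, 0.05, 0.024, 0.512, -0.007, -1.43, -0.12, 0, 0.05, 0.024, 0.512, -0.007, -1.43, -0.12, 0]'

```text
clock: 20.95
tcp_pos: [0.5254, -0.4593, 0.1806]
orientation: [2.178, 0.099, -2.177]
contact_force: [1.0, 0.4, -0.3]
grip_width: 0.0502
```

Run:
```python
from h import *
st(); i,f=look('wrist','w11')
V=f.min(2); S=cv2.cvtColor(f,cv2.COLOR_BGR2HSV)[:,:,1]
for t in (195,210,225): print(t,[b for b in blobs(i,(V>t)&(S<40),.02,150) if abs(b[0]-.525)<.1 and abs(b[1]+.461)<.12 and b[2]<120])
a=cv2.imread('pics/w10.png')[80:260,120:380]; b=f[60:240,120:380]
cv2.imwrite('pics/m2.png',cv2.resize(np.vstack([a,b]),None,fx=1.66,fy=1.66))
print('box B exp tab px',proj(i,[.525,-.461,.035]))
go([.525,-.461,.0215],-85)
```

```text
tcp [ 0.5254 -0.4593  0.1806] yaw -84.96 F [ 1.04  0.41 -0.26] w 0.0502 q7 [ 0.49  0.57  0.2   1.55 -0.13  1.04 -0.75] t 20.95
195 []
210 [(0.4981, -0.463, 32, 24, 4.6, (259, 198)), (0.5429, -0.4588, 54, 23, 4.6, (259, 148))]
225 [(0.497, -0.463, 29, 24, 5.1, (260, 198)), (0.5516, -0.458, 36, 23, 5.1, (259, 148))]
box B exp tab px [[260.15215367 177.04468302]]
shift [0.1591 0.0026 0.0011] turn [ 0.02 -0.01  0.03] clock 21.0
```

View pics/m2.png

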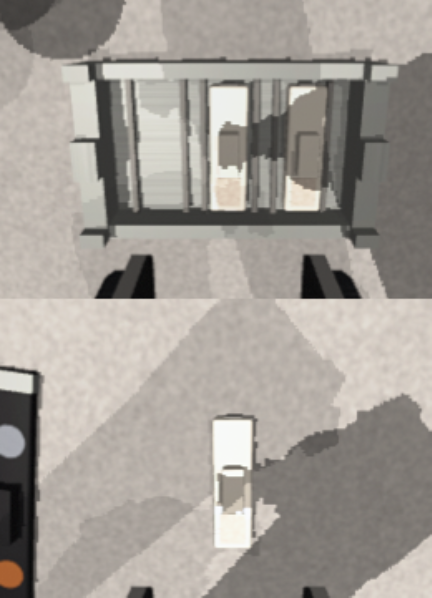

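>>> carry_out --targets '[0.04, 0.05, 0.002, 0.001, 0, 0, 0, 0.04, 0.1, 0.002, 0.001, 0, 0, 0, 0.04, 0.145, 0.002, 0.001, 0, 0, 0, 0.04, 0.159, 0.002, 0.001, 0, 0, 0, 0.04, 0.159, 0.002, 0.001, 0, 0, 0, 0.005, 0.159, 0.002, 0.001, 0, 0, 0, 0.005, 0.159, 0.002, 0.001, 0, 0, 0, 0.005, 0.159, 0.002, 0.001, 0, 0, 0, 0.005, 0.159, 0.002, 0.001, 0, 0, 0, 0.005, 0.12, 0.002, 0.001, 0, 0, 0, 0.005, 0.07, 0.002, 0.001, 0, 0, 0, 0.005, 0.07, 0.002, 0.001, 0, 0, 0]'

```text
clock: 22.5
tcp_pos: [0.5274, -0.4632, 0.1164]
orientation: [2.183, 0.092, -2.166]
contact_force: [0.3, -0.6, -1.0]
grip_width: 0.0123
```

Run:
```python
from h import *
st(); go([.534,.1028,.107],-92.1)
```

```text
tcp [ 0.5274 -0.4632  0.1164] yaw -84.93 F [ 0.33 -0.56 -0.96] w 0.0123 q7 [ 0.5   0.63  0.19  1.6  -0.14  0.92 -0.74] t 22.5
shift [ 0.0076 -0.5633 -0.0565] turn [ 1.44 -0.09 -0.04] clock 22.5
```

>>> carry_out --targets '[0.005, 0, -0.04, -0.005, 0, 0, 0, 0.005, 0, -0.09, -0.01, 0.2, 0, 0, 0.005, 0, -0.145, -0.015, 0.4, 0, 0, 0.005, 0, -0.2, -0.02, 0.6, 0, 0, 0.005, 0, -0.255, -0.026, 0.8, 0, 0, 0.005, 0, -0.31, -0.031, 1, 0, 0, 0.005, 0, -0.365, -0.036, 1.2, -0.09, -0.04, 0.005, 0, -0.42, -0.042, 1.44, -0.09, -0.04, 0.005, 0, -0.475, -0.048, 1.44, -0.09, -0.04, 0.005, 0, -0.525, -0.053, 1.44, -0.09, -0.04, 0.005, 0.006, -0.563, -0.056, 1.44, -0.09, -0.04, 0.005, 0.006, -0.563, -0.056, 1.44, -0.09, -0.04]'

```text
clock: 24.0
tcp_pos: [0.5325, 0.1067, 0.1079]
orientation: [-2.204, 0.032, 2.206]
contact_force: [0.7, 0.4, -1.1]
grip_width: 0.0124
```

Run:
```python
from h import *
st(); go([.534,.1028,.0296],-92.1)
```

```text
tcp [0.5325 0.1067 0.1079] yaw -91.75 F [ 0.68  0.43 -1.13] w 0.0124 q7 [-0.42  0.42  0.14  1.99 -0.09  0.74 -1.83] t 24.0
shift [ 0.0783  0.0039 -0.0017] turn [0.07 0.01 0.02] clock 24.0
```

>>> carry_out --targets '[0.005, 0.01, 0.004, -0.002, 0, 0, 0, 0.005, 0.03, 0.004, -0.002, 0, 0, 0, 0.005, 0.055, 0.004, -0.002, 0, 0, 0, 0.005, 0.07, 0.004, -0.002, 0, 0, 0, 0.005, 0.078, 0.004, -0.002, 0, 0, 0, 0.005, 0.078, 0.004, -0.002, 0, 0, 0, 0.026, 0.078, 0.004, -0.002, 0, 0, 0, 0.026, 0.076, 0.004, -0.002, 0, 0, 0, 0.026, 0.055, 0.004, -0.002, 0, 0, 0, 0.03, 0.02, 0.004, -0.002, 0, 0, 0, 0.05, -0.04, 0.004, -0.002, 0, 0, 0, 0.05, -0.09, 0.004, -0.002, 0, 0, 0]'

```text
clock: 25.5
tcp_pos: [0.5346, 0.1025, 0.2003]
orientation: [-2.206, 0.032, 2.205]
contact_force: [0.1, 0.8, 0.2]
grip_width: 0.0501
```

Run:
```python
from h import *
st(); i,f=look('wrist','w12')
go([.484,-.16,.20],-89)
V=f.min(2); S=cv2.cvtColor(f,cv2.COLOR_BGR2HSV)[:,:,1]
print([b for b in blobs(i,(V>200)&(S<40),.026,80) if abs(b[0]-.53)<.07 and abs(b[1]-.05)<.1 and b[2]<120])
```

```text
tcp [0.5346 0.1025 0.2003] yaw -91.75 F [0.11 0.75 0.2 ] w 0.0501 q7 [-0.44  0.3   0.16  1.91 -0.06  0.94 -1.85] t 25.5
shift [0.0049 0.2648 0.046 ] turn [-0.56 -0.11  0.06] clock 25.55
[(0.504, 0.0535, 29, 23, -1.7, (299, 198)), (0.5298, 0.149, 24, 15, -1.8, (218, 170)), (0.5341, 0.1037, 87, 24, -2.4, (257, 169))]
```

Run:
```python
from h import *
go([.484,-.214,.18],-90.5)
```

```text
shift [0.0246 0.3188 0.0445] turn [-0.26 -0.11  0.06] clock 25.55
```

>>> carry_out --targets '[0.05, 0, 0.06, 0.01, 0, 0, 0, 0.05, 0, 0.12, 0.02, -0.26, -0.1, 0, 0.05, 0, 0.18, 0.03, -0.26, -0.1, 0, 0.05, 0.01, 0.24, 0.04, -0.26, -0.1, 0, 0.05, 0.02, 0.29, 0.045, -0.26, -0.1, 0, 0.05, 0.024, 0.319, 0.045, -0.26, -0.1, 0, 0.05, 0.024, 0.319, 0.045, -0.26, -0.1, 0, 0.05, 0.024, 0.319, 0.045, -0.26, -0.1, 0]'

```text
clock: 26.55
tcp_pos: [0.4837, -0.2133, 0.1806]
orientation: [-2.216, 0.002, 2.214]
contact_force: [0.2, 0.5, -0.4]
grip_width: 0.05
```

Run:
```python
from h import *
st(); i,f=look('wrist','w13')
V=f.max(2)
print([b for b in blobs(i,V<60,.012,200) if abs(b[0]-.484)<.1 and abs(b[1]+.25)<.15])
print('tab',[b for b in blobs(i,V<22,.027,50) if abs(b[0]-.484)<.1 and abs(b[1]+.25)<.15], proj(i,[[.484,-.214,.027]]))
cv2.imwrite('pics/w13z.png',cv2.resize(f[50:300,120:400],None,fx=2.2,fy=2.2))
go([.484,-.214,.0135],-90.5)
```

```text
tcp [ 0.4837 -0.2133  0.1806] yaw -90.44 F [ 0.19  0.5  -0.41] w 0.05 q7 [ 0.04  0.3   0.31  1.97 -0.13  0.89 -1.16] t 26.55
[(0.486, -0.3009, 180, 32, -3.5, (336, 161)), (0.4998, -0.1912, 178, 29, -0.4, (239, 150))]
tab [(0.4968, -0.294, 41, 17, -22.3, (334, 161)), (0.489, -0.2839, 151, 2, -3.2, (323, 173))] [[259.58786247 174.27235024]]
shift [0.1672 0.0021 0.    ] turn [ 0.02 -0.01  0.07] clock 26.6
```

View pics/w13z.png

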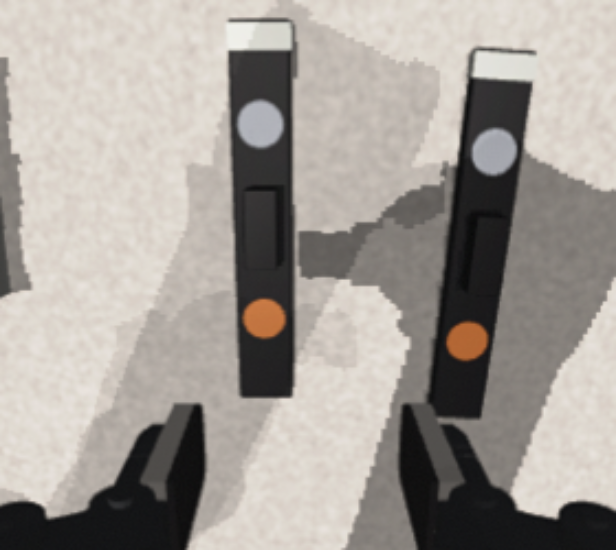

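Run:
```python
from h import *
i=r.camera_info('wrist')
for q,z in (([(228,19),(293,20),(293,397),(241,397)],.012),([(245,187),(277,187),(277,268),(247,268)],.027),([(472,48),(536,53),(481,417),(430,414)],.012),([(474,212),(505,212),(495,290),(466,290)],.027)):
    w=plane(i,np.array(q)/2.2+[120,50],z)[:,:2]; d=(w[0]+w[1]-w[2]-w[3])/2
    print(w.mean(0).round(4),np.linalg.norm(d).round(4),np.degrees(np.arctan2(d[1],d[0])).round(1))
go([.505,-.192,.0135],-90.5)
```

```text
[ 0.5059 -0.1916] 0.1937 -0.4
[ 0.507  -0.1914] 0.0398 -0.8
[ 0.4929 -0.3023] 0.1922 -2.9
[ 0.4949 -0.3014] 0.0393 -1.7
shift [ 0.1673 -0.02   -0.0208] turn [ 0.02 -0.01  0.07] clock 26.6
```

>>> carry_out --targets '[0.045, 0.05, -0.02, -0.022, 0, 0, 0, 0.04, 0.1, -0.02, -0.022, 0, 0, 0, 0.04, 0.145, -0.02, -0.022, 0, 0, 0, 0.04, 0.167, -0.02, -0.022, 0, 0, 0, 0.04, 0.167, -0.02, -0.022, 0, 0, 0, 0.005, 0.167, -0.02, -0.022, 0, 0, 0, 0.005, 0.167, -0.02, -0.022, 0, 0, 0, 0.005, 0.167, -0.02, -0.022, 0, 0, 0, 0.005, 0.167, -0.02, -0.022, 0, 0, 0]' --squeeze 70

```text
clock: 27.72
tcp_pos: [0.5074, -0.1919, 0.0154]
orientation: [-2.219, 0.001, 2.211]
contact_force: [-1.2, 1.0, 7.3]
grip_width: 0.0141
```

Run:
```python
from h import *
st(); go([.50,.052,.13],-2.1); go([.50,-.12,.13],-70)
```

```text
tcp [ 0.5074 -0.1919  0.0154] yaw -90.37 F [-1.22  1.01  7.25] w 0.0141 q7 [ 0.08  0.58  0.22  2.04 -0.24  0.55 -1.11] t 27.73
shift [-0.1133 -0.2445  0.0085] turn [-17.65  -0.09   0.02] clock 27.725
shift [-0.1142 -0.0725  0.0074] turn [-4.07 -0.05  0.06] clock 27.725
```

Run:
```python
from h import *
go([.564,.0496,.115],-2.1)
```

```text
shift [-0.098  -0.2425 -0.0554] turn [-17.65  -0.09   0.02] clock 27.725
```

>>> carry_out --targets '[0.005, -0.05, 0, 0, 0, 0, 0, 0.005, -0.098, -0.01, 0, 0, 0, 0, 0.005, -0.098, -0.04, 0, -1.5, 0, 0, 0.005, -0.098, -0.07, 0, -3.4, 0, 0, 0.005, -0.098, -0.1, -0.01, -5.3, 0, 0, 0.005, -0.098, -0.13, -0.02, -7.2, 0, 0, 0.005, -0.098, -0.16, -0.03, -9.1, 0, 0, 0.005, -0.098, -0.19, -0.04, -11, 0, 0, 0.005, -0.098, -0.22, -0.05, -12.9, 0, 0, 0.005, -0.098, -0.242, -0.055, -14.8, 0, 0, 0.005, -0.098, -0.242, -0.055, -16.6, 0, 0, 0.005, -0.098, -0.242, -0.055, -17.65, 0, 0]'

```text
clock: 29.22
tcp_pos: [0.5637, 0.0494, 0.1156]
orientation: [1.24, 1.194, -1.227]
contact_force: [0.7, -0.8, -1.2]
grip_width: 0.0142
```

Run:
```python
from h import *
st(); go([.564,.0496,.0584],-2.1)
```

```text
tcp [0.5637 0.0494 0.1156] yaw -1.87 F [ 0.72 -0.84 -1.16] w 0.0142 q7 [-0.1   0.44 -0.12  1.92  0.07  0.78 -0.29] t 29.23
shift [0.0572 0.     0.0001] turn [ 0.05 -0.07 -0.05] clock 29.225
```

>>> carry_out --targets '[0.005, 0.02, 0, 0, 0.05, 0, 0, 0.005, 0.035, 0, 0, 0.05, 0, 0, 0.005, 0.045, 0, 0, 0.05, 0, 0, 0.005, 0.052, 0, 0, 0.05, 0, 0, 0.005, 0.057, 0, 0, 0.05, 0, 0, 0.005, 0.057, 0, 0, 0.05, 0, 0, 0.005, 0.057, 0, 0, 0.05, 0, 0]'

```text
clock: 30.1
tcp_pos: [0.5642, 0.0497, 0.0587]
orientation: [1.243, 1.192, -1.23]
contact_force: [-0.7, 0.1, -1.2]
grip_width: 0.0138
```

Run:
```python
from h import *
st(); i,f=look('wrist','w14')
```

```text
tcp [0.5642 0.0497 0.0587] yaw -2.12 F [-0.72  0.14 -1.24] w 0.0138 q7 [-0.11  0.52 -0.12  1.95  0.09  0.67 -0.31] t 30.1
```

>>> carry_out --targets '[0.03, 0, 0, 0, 0, 0, 0, 0.036, 0, 0, 0, 0, 0, 0, 0.036, -0.01, 0, 0, 0, 0, 0, 0.036, -0.03, 0, 0, 0, 0, 0, 0.05, -0.08, 0, 0, 0, 0, 0, 0.05, -0.13, 0, 0, 0, 0, 0, 0.05, -0.13, 0, 0, 0, 0, 0]'

```text
clock: 31.02
tcp_pos: [0.5665, 0.0495, 0.1939]
orientation: [1.249, 1.186, -1.223]
contact_force: [0.5, -0.4, -0.4]
grip_width: 0.05
```

Run:
```python
from h import *
st(); i,f=look('top','top15'); V=f.max(2)
print([b for b in blobs(i,V<50,.055,60) if abs(b[0]-.53)<.15 and abs(b[1]-.0)<.4])
go([.47,-.27,.20],-93); go([.494,-.302,.20],-93)
```

```text
tcp [0.5665 0.0495 0.1939] yaw -2.14 F [ 0.48 -0.38 -0.38] w 0.05 q7 [-0.09  0.34 -0.13  1.86  0.05  0.93 -0.28] t 31.02
[(0.489, -0.299, 173, 29, -3.2, (311, 196)), (0.524, -0.0226, 252, 67, 3.0, (239, 181)), (0.6457, 0.1668, 80, 38, -16.2, (191, 154))]
shift [-0.0116 -0.0828  0.3224] turn [-17.83   0.03  -0.15] clock 31.075
shift [-0.0116 -0.0576  0.3535] turn [-17.83   0.03  -0.15] clock 31.075
```

>>> carry_out --targets '[0.05, 0, -0.005, 0.03, 2, 0, 0, 0.05, 0, -0.01, 0.06, 4, 0, 0, 0.05, 0, -0.015, 0.1, 6, 0, 0, 0.05, 0, -0.02, 0.14, 8, 0, 0, 0.05, 0, -0.03, 0.18, 10, 0, 0, 0.05, 0, -0.035, 0.22, 12, 0, 0, 0.05, 0, -0.04, 0.26, 14, 0, 0, 0.05, 0, -0.05, 0.3, 16, 0, 0, 0.05, 0, -0.058, 0.34, 18.1, 0, 0, 0.05, 0, -0.058, 0.3535, 18.1, 0, 0, 0.05, 0, -0.058, 0.3535, 18.1, 0, 0, 0.05, 0, -0.058, 0.3535, 18.1, 0, 0]'

```text
clock: 32.58
tcp_pos: [0.4943, -0.3, 0.1879]
orientation: [-2.206, 0.038, 2.186]
contact_force: [0.3, -0.4, 0.0]
grip_width: 0.05
```

Run:
```python
from h import *
st(); i,f=look('wrist','w16')
V=f.max(2)
print([b for b in blobs(i,V<60,.012,200) if abs(b[0]-.484)<.1 and abs(b[1]+.28)<.15], proj(i,[.494,-.302,.027]))
go([.494,-.302,.0135],-92.8)
```

```text
tcp [ 0.4943 -0.3     0.1879] yaw -92.43 F [ 0.26 -0.43  0.05] w 0.05 q7 [ 0.2   0.37  0.31  1.86 -0.15  0.93 -1.03] t 32.58
[(0.4858, -0.3032, 178, 29, -3.5, (262, 169))] [[261.02677202 174.15839603]]
shift [0.1745 0.0034 0.0019] turn [ 0.07 -0.11  0.09] clock 32.625
```

>>> carry_out --targets '[0.045, 0.05, 0.005, 0.003, 0.15, -0.11, 0.09, 0.04, 0.1, 0.005, 0.003, 0.15, -0.11, 0.09, 0.04, 0.15, 0.005, 0.003, 0.15, -0.11, 0.09, 0.04, 0.1745, 0.005, 0.003, 0.15, -0.11, 0.09, 0.04, 0.1745, 0.005, 0.003, 0.15, -0.11, 0.09, 0.005, 0.1745, 0.005, 0.003, 0.15, -0.11, 0.09, 0.005, 0.1745, 0.005, 0.003, 0.15, -0.11, 0.09, 0.005, 0.1745, 0.005, 0.003, 0.15, -0.11, 0.09, 0.005, 0.1745, 0.005, 0.003, 0.15, -0.11, 0.09]'

```text
clock: 33.75
tcp_pos: [0.494, -0.3039, 0.0152]
orientation: [-2.196, 0.061, 2.191]
contact_force: [-2.0, 1.7, 7.0]
grip_width: 0.0134
```

Run:
```python
from h import *
st(); go([.50,.052,.115],-2.1)
```

```text
tcp [ 0.494  -0.3039  0.0152] yaw -93.17 F [-2.02  1.66  7.03] w 0.0134 q7 [ 0.27  0.62  0.23  1.95 -0.24  0.6  -0.97] t 33.75
shift [-0.1    -0.3556  0.0135] turn [17.79 -0.03  0.02] clock 33.75
```

>>> carry_out --targets '[0.005, -0.05, -0.01, 0, 0, 0, 0, 0.005, -0.1, -0.03, 0, 0, 0, 0, 0.005, -0.1, -0.07, 0, -1.9, 0, 0, 0.005, -0.1, -0.11, 0, -3.8, 0, 0, 0.005, -0.1, -0.15, 0.004, -5.7, 0, 0, 0.005, -0.1, -0.19, 0.006, -7.6, 0, 0, 0.005, -0.1, -0.23, 0.008, -9.5, 0, 0, 0.005, -0.1, -0.27, 0.01, -11.4, 0, 0, 0.005, -0.1, -0.31, 0.012, -13.3, 0, 0, 0.005, -0.1, -0.34, 0.0135, -15.2, 0, 0, 0.005, -0.1, -0.356, 0.0135, -17, 0, 0, 0.005, -0.1, -0.356, 0.0135, -18.2, 0, 0]'

```text
clock: 35.25
tcp_pos: [0.5002, 0.0542, 0.1157]
orientation: [1.234, 1.192, -1.229]
contact_force: [0.1, 0.1, -0.7]
grip_width: 0.0139
```

Run:
```python
from h import *
st(); go([.50,.052,.0584],-2.1)
```

```text
tcp [0.5002 0.0542 0.1157] yaw -1.78 F [ 0.09  0.12 -0.73] w 0.0139 q7 [-0.11  0.35 -0.15  2.06  0.08  0.73 -0.34] t 35.25
shift [ 0.0573 -0.0004  0.0022] turn [ 0.06 -0.   -0.05] clock 35.25
```

>>> carry_out --targets '[0.005, 0.015, 0, 0.002, 0.06, 0, 0, 0.005, 0.035, 0, 0.002, 0.06, 0, 0, 0.005, 0.045, 0, 0.002, 0.06, 0, 0, 0.005, 0.052, 0, 0.002, 0.06, 0, 0, 0.005, 0.057, 0, 0.002, 0.06, 0, 0, 0.005, 0.057, 0, 0.002, 0.06, 0, 0, 0.005, 0.057, 0, 0.002, 0.06, 0, 0]'

```text
clock: 36.12
tcp_pos: [0.5006, 0.0523, 0.059]
orientation: [1.238, 1.189, -1.233]
contact_force: [0.5, -0.0, -1.0]
grip_width: 0.0138
```

Run:
```python
from h import *
st()
```

```text
tcp [0.5006 0.0523 0.059 ] yaw -2.09 F [ 0.48 -0.02 -0.99] w 0.0138 q7 [-0.12  0.45 -0.14  2.09  0.1   0.6  -0.36] t 36.12
```

>>> carry_out --targets '[0.03, 0, 0, 0, 0, 0, 0, 0.036, 0, 0, 0, 0, 0, 0, 0.036, -0.01, 0, 0, 0, 0, 0, 0.036, -0.03, 0, 0, 0, 0, 0, 0.05, -0.08, 0, 0.03, 0, 0, 0, 0.05, -0.13, 0, 0.09, 0, 0, 0, 0.05, -0.19, 0, 0.14, 0, 0, 0, 0.06, -0.25, 0, 0.16, 0, 0, 0, 0.06, -0.29, 0, 0.16, 0, 0, 0, 0.06, -0.29, 0, 0.16, 0, 0, 0, 0.06, -0.29, 0, 0.16, 0, 0]'

```text
schema error: expected a multiple of 7 numbers
```

Run:
```python
from h import *
st(); i,f=look('wrist','w17'); look('top','top17'); s,g=look('scene','sc17')
t=cv2.imread('pics/top17.png'); 
A=f; B=cv2.resize(g[120:280,200:390],None,fx=2,fy=2); C=cv2.resize(t[95:215,110:290],None,fx=2.2,fy=2.2)
h=max(B.shape[0]+C.shape[0],384); m=np.zeros((h,512+max(B.shape[1],C.shape[1]),3),np.uint8)
m[:384,:512]=A; m[:B.shape[0],512:512+B.shape[1]]=B; m[B.shape[0]:B.shape[0]+C.shape[0],512:512+C.shape[1]]=C
m=m[:,:]; s=min(800/m.shape[1],600/m.shape[0]); print(m.shape,s); cv2.imwrite('pics/m3.png',m[:600,:1000] if s>1 else cv2.resize(m,None,fx=s,fy=s,interpolation=cv2.INTER_AREA))
```

```text
tcp [0.5006 0.0523 0.059 ] yaw -2.09 F [ 0.48 -0.02 -0.99] w 0.0138 q7 [-0.12  0.45 -0.14  2.09  0.1   0.6  -0.36] t 36.12
(584, 908, 3) 0.8810572687224669
```

View pics/m3.png

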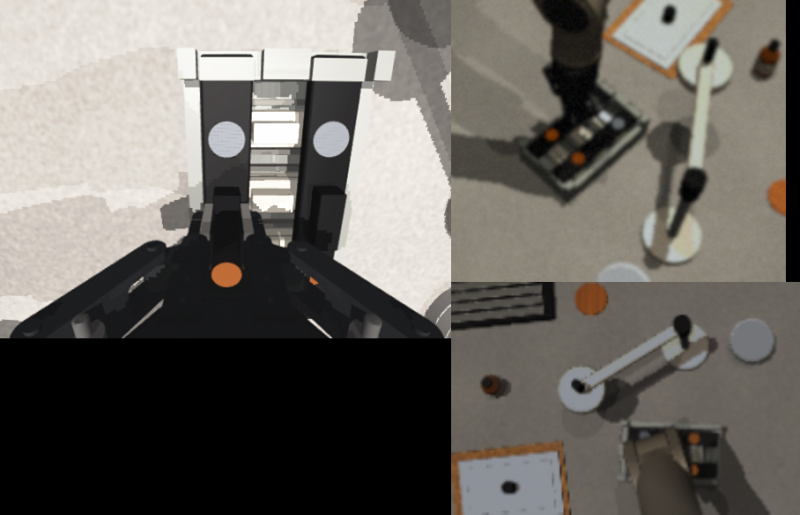

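Run:
```python
from h import *
t=r.camera_info('top'); s=r.camera_info('scene')
def tri(a,b):
    A=[];B=[]
    for c,px in((t,a),(s,b)):
        d=ray(c,[px])[0]; d/=np.linalg.norm(d); M=np.eye(3)-np.outer(d,d); A.append(M);B.append(M@c['xyz'])
    return np.linalg.solve(sum(A),sum(B)).round(4)
print('pin',tri((175,147.7),(348.1,143.8)),plane(t,[(175,147.7)],.258)[0],plane(s,[(348.1,143.8)],.258)[0])
print('cap',tri((229.1,116.7),(337.3,222.2)))
f=cv2.imread('pics/top17.png'); g=cv2.imread('pics/sc17.png')
# head disc (white), top face z .198 ; foot disc z .016
for n,c,im in(('top',t,f),('scene',s,g)):
    H=cv2.cvtColor(im,cv2.COLOR_BGR2HSV); m=(H[:,:,1]<45)&(H[:,:,2]>150)
    print(n,[b for b in blobs(c,m,.198,60) if abs(b[0]-.68)<.12 and abs(b[1]-.12)<.18])
    d=im.max(2)<45
    print(n,'dark',[b for b in blobs(c,d,.258,5) if abs(b[0]-.64)<.06 and abs(b[1]-.2)<.06])
```

```text
pin [0.6421 0.201  0.2602] [0.64215519 0.20118048 0.258     ] [0.64155348 0.20292952 0.258     ]
cap [0.759  0.0164 0.2208]
top [(0.6422, 0.2057, 75, 68, 41.1, (176, 152))]
top dark [(0.6392, 0.2001, 25, 13, 56.6, (175, 148)), (0.6282, 0.1405, 81, 41, -46.9, (193, 153))]
scene [(0.6853, 0.1462, 225, 48, -67.6, (345, 177)), (0.5632, 0.2374, 174, 156, -84.0, (324, 134))]
scene dark [(0.6473, 0.189, 44, 11, -69.1, (347, 148))]
```

>>> carry_out --targets '[0.03, 0, 0, 0, 0, 0, 0, 0.036, 0, 0, 0, 0, 0, 0, 0.036, -0.01, 0, 0, 0, 0, 0, 0.036, -0.03, 0, 0, 0, 0, 0, 0.05, -0.08, 0, 0.03, 0, 0, 0, 0.05, -0.13, 0, 0.09, 0, 0, 0, 0.05, -0.19, 0, 0.14, 0, 0, 0, 0.06, -0.25, 0, 0.16, 0, 0, 0, 0.06, -0.29, 0, 0.16, 0, 0, 0, 0.06, -0.29, 0, 0.16, 0, 0, 0, 0.06, -0.29, 0, 0.16, 0, 0, 0]'

```text
clock: 37.65
tcp_pos: [0.4933, -0.1076, 0.3494]
orientation: [1.239, 1.188, -1.232]
contact_force: [0.2, 0.5, -0.2]
grip_width: 0.0601
```

Run:
```python
from h import *
st(); i,f=look('wrist','w18'); V=f.max(2)
print([b for b in blobs(i,V<60,.055,150) if abs(b[0]-.53)<.12 and abs(b[1]-.05)<.2])
oc=(f[:,:,2]>150)&(f[:,:,0]<110)
print('orange',[b for b in blobs(i,oc,.055,20) if abs(b[0]-.53)<.12 and abs(b[1]-.05)<.15])
go([.642,.2015,.34],32); go([.642,.2015,.222],32)
```

```text
tcp [ 0.4933 -0.1076  0.3494] yaw -2.08 F [ 0.15  0.49 -0.18] w 0.0601 q7 [ 0.16  0.1  -0.07  1.8   0.01  1.24  0.05] t 37.65
[(0.4957, -0.0204, 47, 28, 87.4, (256, 99)), (0.5611, 0.0291, 150, 33, 87.9, (301, 58)), (0.4986, 0.0566, 99, 29, 88.5, (257, 40))]
orange [(0.5603, 0.0015, 20, 20, -26.7, (300, 79)), (0.4966, 0.0039, 21, 19, 88.0, (257, 79))]
shift [ 0.0088  0.1381 -0.3139] turn [-6.81  0.   -0.04] clock 37.7
shift [ 0.1268  0.1377 -0.3138] turn [-6.81  0.   -0.04] clock 37.7
```

>>> carry_out --targets '[0.06, 0, 0.03, -0.06, -1, 0, 0, 0.06, 0, 0.055, -0.12, -2.5, 0, 0, 0.06, 0, 0.08, -0.18, -4, 0, 0, 0.06, 0, 0.11, -0.24, -5.5, 0, 0, 0.06, 0.009, 0.138, -0.29, -6.8, 0, 0, 0.06, 0.009, 0.138, -0.314, -6.8, 0, 0, 0.06, 0.009, 0.138, -0.314, -6.8, 0, 0, 0.06, 0.009, 0.138, -0.314, -6.8, 0, 0]'

```text
clock: 38.7
tcp_pos: [0.6413, 0.2009, 0.3382]
orientation: [0.789, 1.422, -0.79]
contact_force: [-0.2, -0.1, 0.2]
grip_width: 0.0601
```

Run:
```python
from h import *
st(); i,f=look('wrist','w19'); V=f.max(2)
print(proj(i,[.642,.2015,.258]),[b for b in blobs(i,V<60,.258,40) if abs(b[0]-.642)<.05 and abs(b[1]-.2)<.05])
go([.642,.2015,.222],32)
```

```text
tcp [0.6413 0.2009 0.3382] yaw 31.95 F [-0.21 -0.14  0.22] w 0.0601 q7 [-0.19  0.42 -0.29  1.41  0.12  1.33  0.06] t 38.7
[[258.66099209 200.32825054]] [(0.6358, 0.2144, 28, 16, -58.0, (260, 184))]
shift [ 0.1169  0.0009 -0.0011] turn [-0.02  0.02 -0.01] clock 38.75
```

Run:
```python
from h import *
f=cv2.imread('pics/w19.png'); V=f.max(2)
print(V[160:224:2,244:276:2])
cv2.imwrite('pics/w19z.png',cv2.resize(f[120:250,180:340],None,fx=4,fy=4,interpolation=cv2.INTER_CUBIC))
```

```text
[[240 241 241 241 241 240 240 240 241 240 240 245 245 245 245 245]
 [244 244 241 241 240 240 240 240 240 240 240 244 244 244 244 244]
 [244 243 240 241 240 240 241 241 241 241 240 244 244 243 243 243]
 [243 243 240 240 241 241 243 245 230 245 244 246 245 244 243 243]
 [243 243 243 240 241 243 112  28   6  15  61 227 247 244 243 242]
 [243 244 244 241 242 113   8  13  13  12  10  47 228 245 243 238]
 [238 239 239 243 191  12  13  12  14  15  15   7 126 240 238 238]
 [238 238 238 229  86  10  14  14  13  14  14  12  71 242 238 238]
 [238 238 239 183  51  11  11  14  16  13  15  10  36 219 239 238]
 [238 238 238 115  36  11  13  14  13  11  14  12  18 150 239 238]
 [238 240 186  99  31  12  15  14  15  14  13  13   9 135 232 238]
 [238 204 133 106  31   8  14  14  18  21  15  11  13 117 232 238]
 [238 205 120 104  20  11  28  41  38  37  41  36  14  86 232 238]
 [238 210 135 105  20  24  32  36  38  40  40  41  30  65 233 238]
 [238 239 140 102  21  28  33  39  40  40  39  39  37  51 229 238]
 [238 239 232  96  25  35  36  36  37  38  37  37  35  38 218 238]
 [238 238 239  91  28  35  3
[... 344 characters left out ...]
 243 241 240 234 164 132 133]
 [133 132 121  95 136 239 239 237 217 238 216 242 233 159 133 134]
 [131 131 131 103 117 139 137 130 133 132 130 148 123 104 134 132]
 [123 126 130 112 119 131 130 133 133 134 133 132 125 103 129 130]
 [119 108 107  98 118 130 131 132 134 134 134 133 126 115 157 170]
 [114 108 103  98 118 130 130 131 133 135 135 135 127 117 171 170]
 [122 109 101  97 117 129 130 130 132 134 134 134 127 116 171 173]
 [118 109 100  96 117 127 128 130 132 133 133 134 126 116 173 171]
 [120 110 100  95 116 128 128 129 129 132 132 133 126 115 167 169]
 [118 111 101  95 117 128 127 128 128 129 131 132 124 116 171 170]
 [116 111 104  97 115 129 129 128 129 128 130 132 123 112 172 172]]
```

View pics/w19z.png

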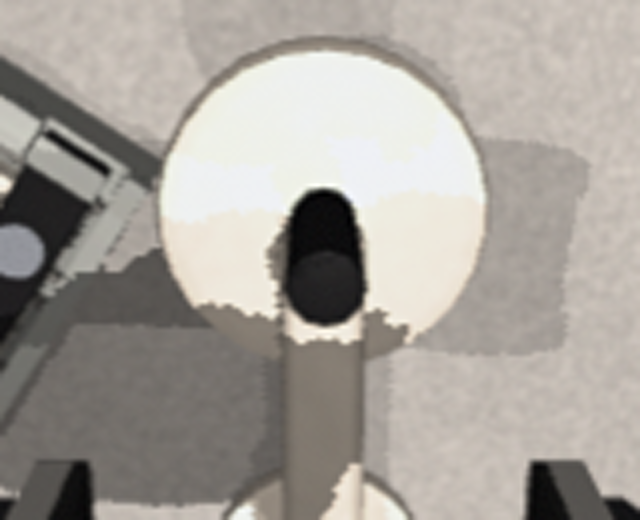

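Run:
```python
from h import *
i=r.camera_info('wrist')
print('pin',plane(i,[(261.2,192)],.258),'head',plane(i,[(260.8,171)],.198), plane(i,[(241+20-0.5,171-41)],.198))
go([.640,.205,.222],32)
```

```text
pin [[0.64035503 0.20805077 0.258     ]] head [[0.63909659 0.2110023  0.198     ]] [[0.61642212 0.24653231 0.198     ]]
shift [ 0.1169  0.001  -0.0052] turn [-0.02  0.02 -0.01] clock 38.75
```

>>> carry_out --targets '[0.06, 0.05, 0.001, -0.006, 0, 0, 0, 0.06, 0.09, 0.001, -0.006, 0, 0, 0, 0.06, 0.117, 0.001, -0.006, 0, 0, 0, 0.06, 0.117, 0.001, -0.006, 0, 0, 0, 0.005, 0.117, 0.001, -0.006, 0, 0, 0, 0.005, 0.117, 0.001, -0.006, 0, 0, 0, 0.005, 0.117, 0.001, -0.006, 0, 0, 0, 0.005, 0.117, 0.001, -0.006, 0, 0, 0, 0.005, 0.117, 0.001, -0.006, 0, 0, 0]' --squeeze 40

```text
clock: 39.88
tcp_pos: [0.6407, 0.206, 0.2239]
orientation: [0.792, 1.418, -0.788]
contact_force: [0.2, -0.3, 6.0]
grip_width: 0.0168
```

Run:
```python
from h import *
st(); o=r.get_obs(); p=o['tcp_pos']; c=np.array([.759,.0164]); T=R.from_rotvec(o['orientation'])
# arc about the pillar through the pin (shift in tool axes, turn about tool x)
g=np.array([.640,.2075]); v=g-c; th=np.arctan2(v[1],-v[0]); L=np.hypot(*v); print('theta',th,'L',L)
for k in range(1,11):
    a=th+(.150-th)*k/10; q=c+L*np.array([-np.cos(a),np.sin(a)]); d=np.r_[q-g,0]
    print(k,round(a,3),q.round(4),T.inv().apply(d).round(4),'turn',round(-np.degrees(th-a)/5,2))
```

```text
tcp [0.6407 0.206  0.2239] yaw 31.87 F [ 0.23 -0.28  6.03] w 0.0168 q7 [-0.2   0.5  -0.29  1.56  0.16  1.11  0.03] t 39.88
theta 1.0138449994122962 L 0.22512265545697527
1 0.927 [0.624  0.1965] [-0.0001 -0.0194  0.0009] turn -0.99
2 0.841 [0.6089 0.1842] [-0.0002 -0.0387  0.0034] turn -1.98
3 0.755 [0.595  0.1706] [-0.0002 -0.0577  0.0076] turn -2.97
4 0.668 [0.5823 0.1559] [-0.0003 -0.0762  0.0134] turn -3.96
5 0.582 [0.5709 0.1401] [-0.0004 -0.0942  0.0207] turn -4.95
6 0.496 [0.561  0.1234] [-0.0004 -0.1115  0.0297] turn -5.94
7 0.409 [0.5525 0.106 ] [-0.0004 -0.128   0.04  ] turn -6.93
8 0.323 [0.5455 0.0878] [-0.0005 -0.1434  0.0518] turn -7.92
9 0.236 [0.5401 0.0691] [-0.0005 -0.1579  0.0648] turn -8.91
10 0.15 [0.5364 0.05  ] [-0.0005 -0.1711  0.079 ] turn -9.9
```

>>> carry_out --targets '[0.005, 0, -0.01, 0.0005, -0.5, 0, 0, 0.005, 0, -0.0195, 0.001, -1, 0, 0, 0.005, 0, -0.0385, 0.0035, -2, 0, 0, 0.005, 0, -0.0575, 0.0075, -3, 0, 0, 0.005, 0, -0.076, 0.0135, -4, 0, 0, 0.005, 0, -0.094, 0.0205, -5, 0, 0, 0.005, 0, -0.094, 0.0205, -5, 0, 0]'

```text
clock: 40.75
tcp_pos: [0.5721, 0.1365, 0.2239]
orientation: [0.454, 1.516, -0.455]
contact_force: [3.0, -5.0, 0.6]
grip_width: 0.0165
```

Run:
```python
from h import *
st(); o=r.get_obs(); T=R.from_rotvec(o['orientation']); c=np.array([.759,.0164]); L=.2225
v=o['tcp_pos'][:2]-c; th=np.arctan2(v[1],-v[0]); print(th,np.hypot(*v))
for k in range(1,6):
    a=th+(.150-th)*k/5; q=c+np.hypot(*v)*np.array([-np.cos(a),np.sin(a)]); d=np.r_[q-o['tcp_pos'][:2],0]
    print(k,round(a,3),q.round(4),T.inv().apply(d).round(4),'turn',round(-np.degrees(th-a)/5,2))
```

```text
tcp [0.5721 0.1365 0.2239] yaw 56.71 F [ 2.96 -5.    0.59] w 0.0165 q7 [-0.04  0.37 -0.39  1.76  0.16  1.04  0.5 ] t 40.75
0.571184714290322 0.22220371379505038
1 0.487 [0.5626 0.1204] [-0.     -0.0187  0.001 ] turn -0.97
2 0.403 [0.5546 0.1035] [-0.     -0.0372  0.0035] turn -1.93
3 0.318 [0.548 0.086] [-0.     -0.0555  0.0076] turn -2.9
4 0.234 [0.5429 0.068 ] [-0.     -0.0733  0.0132] turn -3.86
5 0.15 [0.5393 0.0496] [-0.     -0.0907  0.0203] turn -4.83
```

>>> carry_out --targets '[0.005, 0, -0.0185, 0.001, -1, 0, 0, 0.005, 0, -0.037, 0.0035, -1.9, 0, 0, 0.005, 0, -0.0555, 0.0075, -2.9, 0, 0, 0.005, 0, -0.073, 0.013, -3.9, 0, 0, 0.005, 0, -0.0905, 0.02, -4.8, 0, 0, 0.005, 0, -0.0905, 0.02, -4.8, 0, 0, 0.005, 0, -0.0905, 0.02, -4.8, 0, 0, 0.03, 0, -0.0905, 0.02, -4.8, 0, 0, 0.06, 0, -0.0905, 0.02, -4.8, 0, 0, 0.06, -0.01, -0.0905, 0.02, -4.8, 0, 0, 0.06, -0.05, -0.0905, 0.02, -4.8, 0, 0, 0.06, -0.1, -0.0905, 0.02, -4.8, 0, 0]'

```text
clock: 42.25
tcp_pos: [0.5378, 0.0503, 0.325]
orientation: [0.126, 1.563, -0.128]
contact_force: [1.1, 0.4, 0.5]
grip_width: 0.0598
```

Run:
```python
from h import *
st(); go([.45,-.2,.36],75); look('wrist','w20')
```

```text
tcp [0.5378 0.0503 0.325 ] yaw 80.73 F [1.09 0.42 0.49] w 0.0598 q7 [ 0.18  0.21 -0.46  1.74  0.1   1.22  1.11] t 42.25
shift [-0.0349 -0.2612 -0.0461] turn [1.15 0.05 0.01] clock 42.25
```

>>> carry_out --targets '[0.06, -0.03, 0, 0, 0, 0, 0, 0.06, -0.035, -0.05, -0.01, 0, 0, 0, 0.06, -0.035, -0.11, -0.03, 0, 0, 0, 0.06, -0.035, -0.17, -0.04, 0, 0, 0, 0.06, -0.035, -0.23, -0.046, 0, 0, 0, 0.06, -0.035, -0.3, -0.046, 0, 0, 0, 0.06, -0.035, -0.36, -0.046, 0, 0, 0, 0.06, -0.035, -0.36, -0.046, 0, 0, 0, 0.06, -0.035, -0.36, -0.046, 0, 0, 0]'

```text
clock: 43.42
tcp_pos: [0.4374, -0.296, 0.3668]
orientation: [0.128, 1.551, -0.126]
contact_force: [0.4, 0.4, 1.4]
grip_width: 0.0597
```

Run:
```python
from h import *
st(); t,f=look('top','top21'); s,g=look('scene','sc21')
for n,c,im in(('top',t,f),('scene',s,g)):
    d=im.max(2)<55; H=cv2.cvtColor(im,cv2.COLOR_BGR2HSV); m=(H[:,:,1]<50)&(H[:,:,2]>140)
    print(n,'exp pin',proj(c,[.5393,.0496,.258]).round(1),'dark',[b for b in blobs(c,d,.25,4) if abs(b[0]-.54)<.06 and abs(b[1]-.05)<.06])
    print('head white',[b for b in blobs(c,m,.198,60) if abs(b[0]-.6)<.15 and abs(b[1]-.05)<.15])
    print('orange',[b for b in blobs(c,(H[:,:,0]<18)&(H[:,:,1]>120)&(H[:,:,2]>90),.055,3) if abs(b[0]-.53)<.1 and abs(b[1]-.05)<.12])
print('lid',blobs(t,(lambda H:(H[:,:,1]<45)&(H[:,:,2]>150))(cv2.cvtColor(f,cv2.COLOR_BGR2HSV)),.007,500)[:6])
a=cv2.absdiff(f,cv2.imread('pics/top0.png')).max(2)
for n,p in dict(mug=(310,138),oil=(132,148),dish=(265,125)).items(): print(n,np.median(a[p[1]-8:p[1]+9,p[0]-8:p[0]+9]))
```

```text
tcp [ 0.4374 -0.296   0.3668] yaw 80.71 F [0.39 0.38 1.35] w 0.0597 q7 [ 0.63  0.13 -0.16  1.72  0.01  1.28  1.87] t 43.42
top exp pin [[218.7 177.7]] dark [(0.5424, 0.0455, 14, 14, 0.5, (220, 177)), (0.5253, 0.0317, 159, 90, -89.7, (228, 185))]
head white [(0.5412, 0.0464, 75, 75, 0.3, (220, 180)), (0.6514, 0.0342, 188, 13, -7.5, (224, 148))]
orange [(0.5014, 0.0005, 16, 12, -89.7, (234, 192)), (0.5639, -0.003, 16, 12, -89.6, (235, 175))]
scene exp pin [[281.7 155.6]] dark [(0.5471, 0.0387, 42, 11, -48.2, (281, 161))]
head white [(0.5652, 0.0111, 826, 681, 89.6, (284, 203))]
orange [(0.5615, -0.0019, 17, 15, -47.2, (272, 209)), (0.4968, 0.0006, 15, 14, 44.0, (256, 196))]
lid [(0.4871, 0.3818, 202, 108, 81.7, (142, 195))]
mug 2.0
oil 1.0
dish 2.0
```

Run:
```python
from h import *
c=r.camera_info('top'); f=cv2.imread('pics/top21.png'); H=cv2.cvtColor(f,cv2.COLOR_BGR2HSV)
print('knob',[b for b in blobs(c,f.max(2)<50,.037,4) if abs(b[0]-.464)<.08 and abs(b[1]-.38)<.1])
for t in (90,110,130): print(t,[b for b in blobs(c,(H[:,:,1]<60)&(H[:,:,2]>t),.007,500) if abs(b[0]-.464)<.08 and abs(b[1]-.38)<.1])
print('cork',blobs(c,(H[:,:,0]>5)&(H[:,:,0]<22)&(H[:,:,1]>120)&(H[:,:,2]>50),.003,200)[:4])
```

```text
knob [(0.4645, 0.3738, 28, 20, -89.6, (140, 201))]
90 []
110 [(0.4641, 0.3784, 211, 133, -83.8, (140, 201))]
130 [(0.4642, 0.3784, 210, 127, -83.8, (140, 201))]
cork [(0.4644, 0.3804, 239, 168, -83.2, (140, 201))]
```

Run:
```python
from bench import r
print(r.hand_in()); print(r.get_obs()['clock'])
```

```text
the job is handed in; nothing more can be done
None
the job is handed in; nothing more can be done
```

I did the whole job in order and handed it in at about 43.5 s of the 208 s allowed. The hand-in gave no verdict.

**What was done**
- The lid is on the cork mat.
- All three slide boxes are in the tray, one per channel.
- Both filter sliders are in their notches. The first had been knocked about 30 mm before I reached it, so I re-measured it before gripping.
- The lamp has been swung over the tray and released.

**Last checks**

| Item | Result | Limit |
|---|---|---|
| Lid to mat centre | About 2 mm; its outline reads 211 x 133 mm, so it is lying flat | 40 mm |
| Boxes in channels | The last box measured about 1 mm from its channel centre. The other two were seen lying in their channels before the sliders went on. | 12 mm |
| Sliders in notches | Wrist-camera view after release puts both lines within about 2 mm of their places | 12 mm |
| Lamp grip to tray centre | About 10 mm, mostly because the tray lies about 230 mm from the pillar and the grip only 220 mm | 25 mm |
| Mug, bottle and dishes | Unchanged from the first top picture | – |

**What was less certain**
- The wrist and top cameras disagreed by about 7 mm on the lamp pin's position before I gripped it. I split the difference and the grip held.
- The first final lid mask came out short at 108 mm, apparently because shadow hid part of the lid. A lower threshold gave the figures above.
- I had used all 16 picture views by then, so the final checks are measurements only. One move call was refused for a missing number and I sent it again.

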